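Build up the gauge spindle: spacer, washer, retainer

TASK

Finish the little upright spindle on its black stand: onto the shaft, above the bearing that is already there, slide first the short brass spacer, then the black washer, and last the red push-on retainer. Its sprung shaft grips every ring, so press each one down gently by feel until it sits fully home on the piece below, before fitting the next, without ramming it. Leave the look-alike long aluminium spacer and white washer and everything else on the bench where they are.

Things in the scene. Friction and masses are not known exactly. Their poses are not given: they have to be found in the camera images.
- stand: Fixed black square base, 110 x 110 mm and 14 mm thick, carrying a steel ball bearing (46 mm across) on an adjustable stop. Origin at the centre of the underside, z up. The bearing's flat top, on which the spacer must land, lies somewhere from 30 to 50 mm above this origin; that height differs each time and is not measured: feel for it. The bearing sits on a stiff spring that gives about 1 mm for every 5 N, 4 mm at most; from there it is hard.
- shaft_tip (a point): Centre of the top end of the fixed upright aluminium shaft, on the stand's axis, 106 mm above the stand's underside. Shaft 20 mm in diameter; the top 7 mm taper to 12 mm. Two opposed sprung leaves along it, from 10 mm below the tip (their bulge is full from 19 mm below) down past the bearing, stand out to 24 mm across and press into any ring's bore: a ring does not fall, it slides only when pushed, with about 3 to 12 N.
- spacer: Brass spacer ring, outer diameter 34 mm, bore 22 mm, 22 mm tall, about 90 g, lying flat on the bench. Origin at the centre of its underside, z up along its axis.
- washer: Black steel washer, outer diameter 46 mm, bore 22 mm, 8 mm thick, about 70 g, lying flat on the bench. Origin at the centre of its underside, z along its axis.
- retainer: Red plastic push-on retaining collar, outer diameter 36 mm, bore 22 mm, 15 mm tall, about 30 g, standing on the bench. Origin at the centre of its underside, z along its axis.
- long_spacer: Look-alike, leave alone: aluminium spacer, outer diameter 34 mm, 36 mm tall, standing on the bench. Origin at the centre of its underside.
- white_washer: Look-alike, leave alone: white plastic washer, outer diameter 46 mm, 8 mm thick, lying on the bench. Origin at the centre of its underside.
- screwdriver: Bystander: screwdriver lying on the bench. Leave alone.
- mouse: Bystander: dark grey computer mouse, 105 x 62 x 24 mm. Leave alone.
- cutter: Bystander: stepped steel tool shank standing upright, 44 mm across, 90 mm tall. Leave alone.
- jar: Bystander: clear jar with blue cap, 52 mm across, 60 mm tall. Leave alone.
Mind the look-alikes: they are no part of the job. Of the things that look like the spacer, take the one that is farthest from the robot's base at the start.

How it is judged:
By the outcome, as a careful person would: the job done as asked, in the order asked, and still so for the second after the job is handed in, with the robot touching nothing.
It also fails if it takes over 72 s, if anything falls off the work surface, if the arm or the gripper's body presses on something with over 40 N, if the wrist force passes 120 N, or if a joint passes its speed limit or range.

ROBOT

A 6-joint arm with a two-finger parallel gripper is mounted at the origin on the work surface. World frame = base frame: x ahead of the robot, y to its left, z up, the work surface at z = 0. Lengths are in m, angles in rad, forces in N, time in s.
With the tool pointing down it reaches from about 0.35 to 0.975 m from the base axis. Payload 4.9 kg.
Tool frame: the origin (TCP) lies on the centre line of the jaws, within the pads' length; the fingertips stand 11 mm ahead of it and the grasp point (between the pads) lies 8 mm behind it (manip.finger_overhang is the distance from the TCP to the fingertips, in m); y points along the fingers, z is the direction in which the jaws open and shut, and the axes are right-handed (so a half turn about y gives the same grasp; the last joint's range is limited). The gripper opens to 85 mm and grips with 20 to 120 N. Pads are 22 mm wide; open, the fingers measure 114 mm over their backs; the gripper's body (76 mm by 85 mm) begins 54 mm behind the grasp point. The pads swing forward as they close: fully open they stand 13 mm farther back than shut.
Start: joints at [-1.425, 0.053, 1.613, -0, 1.476, -0.119], TCP at [0.164, -0.603, 0.242] pointing down, gripper open.
Joint ranges: [-3.01, 3.01], [-1.01, 2.22], [0.06, 2.58], [-1.02, 4.17], [0.09, 2.62], [-3.14, 3.14]. Speed limits (rad/s): [2.57, 2.57, 3.14, 3.14, 3.14, 3.14].

INTERFACE

Orientations are given as a unit quaternion [w, x, y, z].
In Python, from plant import readout, cams, workorder, manip gives the robot as it stands.
- The arm moves only by the tool play_rows, never from a script. Its arguments are lists of equal length, an entry for each row: "slide": the shift along the tool's x, y, z in cm, a list of three; "yaw": the turn about the tool's y in degrees; "grip": the closure, from -1 (fully open) to 1 (shut), so that 0 is half open. In form: {"slide": [[x, y, z], ...], "yaw": [yaw, ...], "grip": [grip, ...]}. A call has 1 to 12 rows; each row shifts and turns the commanded pose from where the row before left it, along the tool's axes as they then stand; what a row does not reach is not made up. A row lasts 1/10 s, in which the tool goes at most 50 mm and 8.59 degrees, less where a joint would pass 70% of its speed; a pose out of reach is approached as far as the arm can. A call with a gripper value outside its range is refused whole. The fingers move at their own pace and stop on an object; the grip force is fixed at half the most. Time passes only in rows, so rows that do not move let the fingers close. It gives the time, the measured TCP pose, the force and the opening at its end, in the units of the state.
- readout.state(): the state, without advancing time (a new reading comes with each control period).
- cams.grab_frame(name): name is "scene" or "top"; returns a dict with "image" (384x512x3 uint8, red, green, blue), "mtx" (3x3 intrinsics, pixels), "dist" ([k1, k2, p1, p2, k3] as OpenCV has them; the pictures are not rectified), "R" (3x3) and "t" (3): a world point X has camera coordinates R X + t. Camera axes: x right, y down, z forward; pixel columns grow to the right and rows downward; lengths in m; the calibration is good to about 2 mm. A picture is of the moment at which its call begins. There is no depth.
- workorder.job_done(): hands the job in, once; it reports no verdict.
The state is a dict: "time": time; "joint_pos": joint angles; "joint_vel": joint speeds; "joint_efforts": joint torques, N m; "tool_pos": TCP position; "tool_rot": TCP orientation; "contact_force": force on the tool from outside, world axes, zero at the start; "ft_torque": the same for the moment, N m; "gripper_width": opening from 0.0 (shut) to 1.0 (fully open).
Only numpy, scipy, OpenCV 4.12 (cv2) and the standard library are available. Lean on these libraries where they do the work, as an engineer would, in place of code of your own. Each camera call takes 0.05 s, during which the arm holds its last target.

## Working session

There is one attempt and no reset: what is moved stays moved. The work goes in short steps, Python scripts to look and compute and a tool call to move; the robot and the scene stay as the last step left them, time stands still between calls to the robot, and variables do not carry over. Pictures are saved under pics/ and viewed, and the job is handed in when it is done.

Besides the shell and the picture viewer there is one more tool, called after "Call:" as name(argument=value, ...), one argument or row to a line, values as JSON. play_rows: Moves the arm, as the interface text tells. Its arguments: {"type":"object","properties":{"slide":{"type":"array","items":{"type":"array","items":{"type":"number"}}},"yaw":{"type":"array","items":{"type":"number"}},"grip":{"type":"array","items":{"type":"number"}}},"required":["slide","yaw","grip"]}

```bash
mkdir -p pics; ls
python3 - <<'E'
from plant import readout, cams, workorder, manip
import cv2,numpy as np,pickle
s=readout.state(); print(s); print([x for x in dir(manip) if x[0]!='_'], manip.finger_overhang)
for n in("scene","top"):
    f=cams.grab_frame(n); pickle.dump(f,open(f"{n}0.pkl","wb"))
    cv2.imwrite(f"pics/{n}0.png",cv2.resize(f["image"][:,:,::-1],(800,600),interpolation=cv2.INTER_CUBIC))
    print(n,f["mtx"],f["dist"],f["R"],f["t"],-f["R"].T@f["t"])
E
```

```text
pics
{'time': 0.0, 'joint_pos': array([-1.42498680e+00,  5.33560766e-02,  1.61425729e+00, -3.89075280e-06,
        1.47598751e+00, -1.18984769e-01]), 'joint_vel': array([0.00034822, 0.0003741 , 0.0008696 , 0.00090978, 0.00100087,
       0.00064712]), 'joint_efforts': array([-8.27860072e-05, -3.93685842e+01, -3.70169699e+01, -1.51815393e-04,
        6.99008509e-03,  3.54837844e-06]), 'tool_pos': array([ 0.16349263, -0.60263427,  0.2410854 ]), 'tool_rot': array([ 0.09333484, -0.09335663,  0.70162795, -0.70020809]), 'contact_force': array([-0.08408327, -0.00099872,  0.02549926]), 'ft_torque': array([-0.04827745, -0.00382718, -0.0141679 ]), 'gripper_width': 1.0027245463974417}
['IKError', 'finger_overhang'] 0.011
scene [[395.27212281   0.         258.22279958]
 [  0.         395.27212281 185.53726625]
 [  0.           0.           1.        ]] [0.00122391 0.         0.         0.         0.        ] [[ 0.65429529  0.75622862  0.00399321]
 [ 0.44370753 -0.3796128  -0.81179908]
 [-0.61238982  0.53292814 -0.5839232 ]] [-0.3821484  -0.16232439  1.43454463] [ 1.20056299 -0.53713806  0.7074151 ]
top [[448.99818318   0.         254.09534579]
 [  0.         448.99818318 195.01232256]
 [  0.           0.           1.        ]] [-0.15323215  0.          0.          0.          0.        ] [[ 0.00397335 -0.99998869  0.00261526]
 [-0.97848855 -0.00442734 -0.20625363]
 [ 0.20626288 -0.00173948 -0.97849507]] [0.03755911 0.55344392 1.35875806] [0.26112795 0.0423725  1.44358966]
```

View pics/scene0.png

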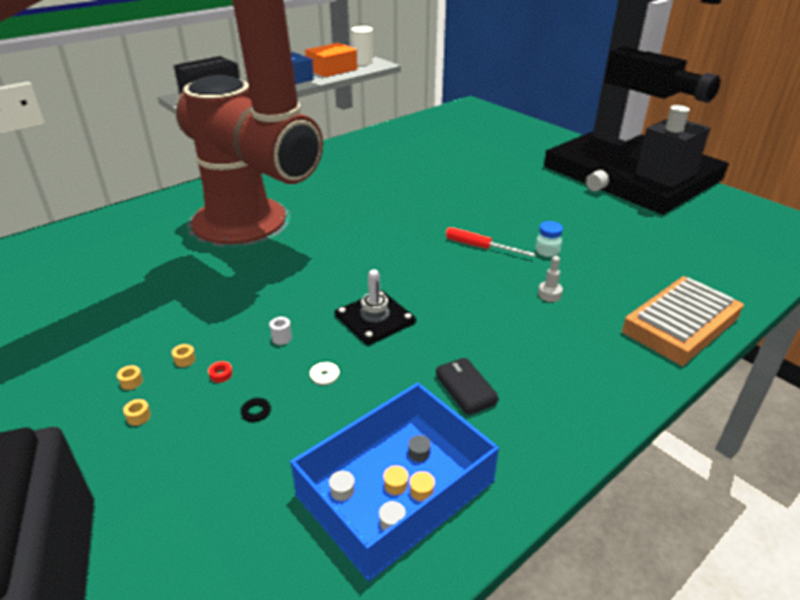

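View pics/top0.png

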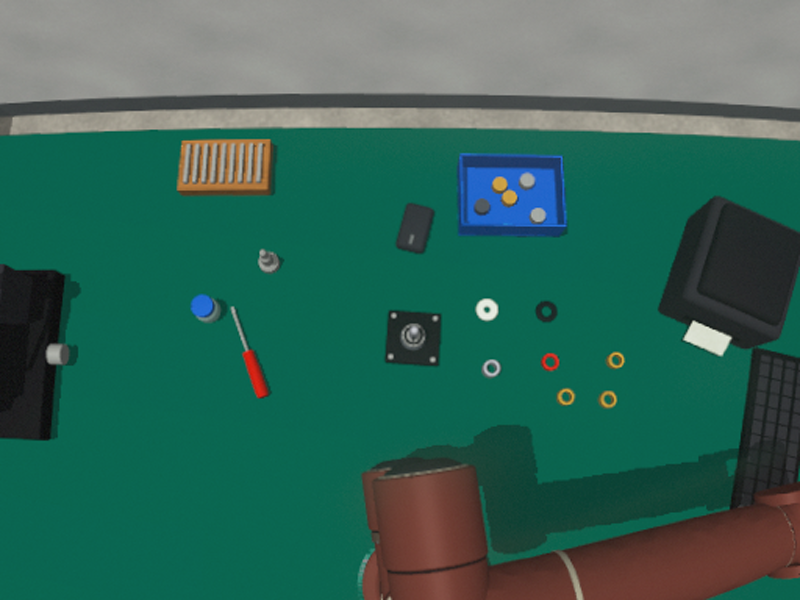

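```bash
cat > h.py <<'E'
import cv2,numpy as np,pickle
def ray(f,u,v):
    p=cv2.undistortPoints(np.array([[[u,v]]],float),f["mtx"],f["dist"])[0,0]
    d=f["R"].T@np.array([p[0],p[1],1]); return -f["R"].T@f["t"],d
def at(f,u,v,z):
    c,d=ray(f,u,v); return c+d*(z-c[2])/d[2]
def proj(f,X):
    return cv2.projectPoints(np.array(X,float).reshape(-1,3),cv2.Rodrigues(f["R"])[0],f["t"],f["mtx"],f["dist"])[0].reshape(-1,2)
def crop(f,n,u0,v0,w,h,k):
    cv2.imwrite(n,cv2.resize(f["image"][v0:v0+h,u0:u0+w,::-1],None,fx=k,fy=k,interpolation=cv2.INTER_CUBIC))
E
python3 - <<'E'
from h import *
t=pickle.load(open('top0.pkl','rb'));s=pickle.load(open('scene0.pkl','rb'))
crop(t,'pics/t1.png',240,180,170,90,4.7)
crop(s,'pics/s1.png',65,165,210,115,3.8)
E
```

```text
(no output)
```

View pics/t1.png

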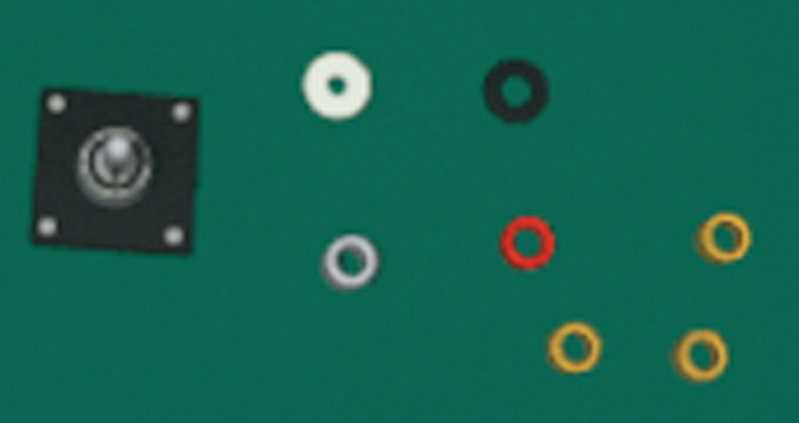

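View pics/s1.png

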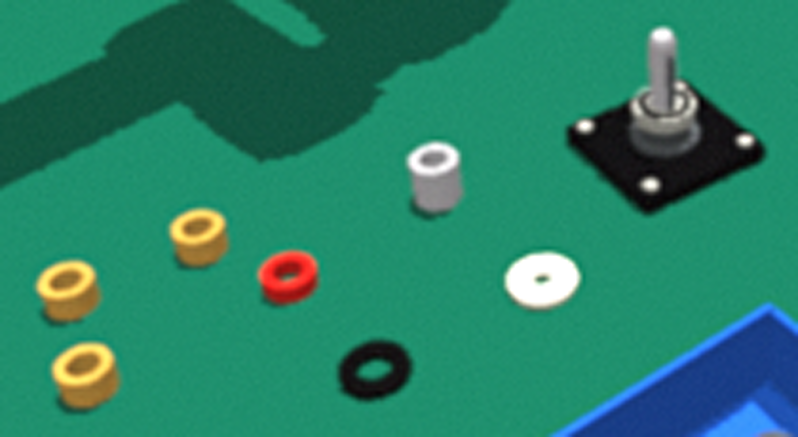

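Run:
```python
from h import *
t=pickle.load(open('top0.pkl','rb'));s=pickle.load(open('scene0.pkl','rb'))
T=lambda x,y:(240+(x+.5)/4.7-.5,180+(y+.5)/4.7-.5)
S=lambda x,y:(65+(x+.5)/3.8-.5,165+(y+.5)/3.8-.5)
def tri(a,b):
    c1,d1=ray(t,*a);c2,d2=ray(s,*b)
    l=np.linalg.lstsq(np.c_[d1,-d2],c2-c1,rcond=None)[0]
    p,q=c1+l[0]*d1,c2+l[1]*d2
    return (p+q)/2,np.linalg.norm(p-q)
for n,a,b,z in[("A",(725,238),(87,364),.022),("B",(575,347),(200,227),.022),("C",(702,355),(67,280),.022),("red",(528,242),(290,269),.015),("blk",(515,91),(375,367),.008),("tip",(118,143),(662,35),.106)]:
    p,e=tri(T(*a),S(*b)); print(n,p.round(4),round(e,4),at(t,*T(*a),z).round(4),at(s,*S(*b),z).round(4),np.hypot(*p[:2]).round(3))
C=np.array([at(t,*T(*c),.014) for c in[(42,88),(198,98),(192,254),(31,244)]]);print(C.round(4),C.mean(0))
E=[(585,126),(746,141),(650,185)]
for c in E: print(at(s,*S(*c),.014).round(4))
# fit by silhouettes
from scipy.optimize import minimize
def sil(f,x,y,r,h,rb,k=8):
    a=np.linspace(0,2*np.pi,60)
    c=lambda R,z:((proj(f,np.c_[x+R*np.cos(a),y+R*np.sin(a),0*a+z])+.5)*k).astype(np.float32)
    m=np.zeros((384*k,512*k),np.uint8)
    cv2.fillConvexPoly(m,cv2.convexHull(np.r_[c(r,0),c(r,h)]).astype(np.int32),1)
    i1=np.zeros_like(m);i2=np.zeros_like(m)
    return m
def cent(m,k):
    ys,xs=np.nonzero(m);return (xs.mean()+.5)/k-.5,(ys.mean()+.5)/k-.5,len(xs)/k/k
for n,p0,r,h,in[("A",(.6,-.4),.017,.022),]: pass
for nm,f in(("top",t),("scene",s)):
    hsv=cv2.cvtColor(f["image"],cv2.COLOR_RGB2HSV)
    H,Sa,V=cv2.split(hsv)
    for col,m in(("brass",(H>10)&(H<32)&(Sa>120)),("red",((H<8)|(H>172))&(Sa>120)),("dark",(V<60))):
        n,l,st,ce=cv2.connectedComponentsWithStats(m.astype(np.uint8))
        print(nm,col,[(ce[i].round(1).tolist(),st[i,4]) for i in range(1,n) if 15<st[i,4]<900])
```

```text
A [ 0.4467 -0.4128  0.0205] 0.0016 [ 0.4463 -0.4131  0.022 ] [ 0.4489 -0.4124  0.022 ] 0.608
B [ 0.3723 -0.3044  0.021 ] 0.0012 [ 0.372  -0.3047  0.022 ] [ 0.3739 -0.3042  0.022 ] 0.481
C [ 0.366  -0.3931  0.0214] 0.0 [ 0.3659 -0.3929  0.022 ] [ 0.3667 -0.3933  0.022 ] 0.537
red [ 0.445  -0.2755  0.0156] 0.0015 [ 0.4447 -0.2763  0.015 ] [ 0.4447 -0.2746  0.015 ] 0.523
blk [ 0.5522 -0.2731  0.0062] 0.0001 [ 0.5519 -0.2727  0.008 ] [ 0.5538 -0.2738  0.008 ] 0.616
tip [0.4961 0.0071 0.1071] 0.0016 [0.4968 0.0077 0.106 ] [0.4945 0.0073 0.106 ] 0.496
[[ 0.5514  0.0578  0.014 ]
 [ 0.5448 -0.05    0.014 ]
 [ 0.4364 -0.0451  0.014 ]
 [ 0.4429  0.0646  0.014 ]] [0.4938802  0.00684298 0.014     ]
[ 0.4448 -0.0305  0.014 ]
[0.538 0.05  0.014]
[ 0.5317 -0.0363  0.014 ]
top brass [([319.4, 118.1], np.int32(65)), ([325.6, 126.0], np.int32(65)), ([393.5, 230.2], np.int32(68)), ([361.4, 253.6], np.int32(59)), ([388.9, 255.2], np.int32(67))]
top red [([163.1, 239.2], np.int32(243)), ([351.8, 231.1], np.int32(69))]
top dark [([265.7, 145.4], np.int32(226)), ([349.0, 198.9], np.int32(103)), ([264.3, 21
[... 223 characters left out ...]
39)), ([117.0, 227.1], np.int32(162)), ([82.7, 241.0], np.int32(184)), ([87.2, 263.4], np.int32(214)), ([253.0, 307.2], np.int32(190)), ([269.5, 310.8], np.int32(190))]
scene red [([7.8, 3.9], np.int32(163)), ([299.3, 151.8], np.int32(207)), ([140.5, 237.5], np.int32(155))]
scene dark [([454.7, 0.5], np.int32(23)), ([7.5, 9.1], np.int32(17)), ([130.9, 44.7], np.int32(457)), ([126.1, 57.3], np.int32(26)), ([190.6, 96.1], np.int32(645)), ([239.3, 205.7], np.int32(689)), ([425.2, 273.2], np.int32(392)), ([239.7, 201.2], np.int32(21)), ([504.9, 238.2], np.int32(171)), ([297.3, 253.5], np.int32(297)), ([163.2, 262.2], np.int32(182)), ([267.6, 291.5], np.int32(39)), ([321.5, 368.9], np.int32(87))]
```

```bash
cat >> h.py <<'E'
from scipy.spatial.transform import Rotation
def st(target=None):
    from plant import readout
    s=readout.state(); q=s['tool_rot']; R=Rotation.from_quat([q[1],q[2],q[3],q[0]]).as_matrix()
    print('t%.2f'%s['time'],'pos(mm)',(s['tool_pos']*1000).round(1),'F',s['contact_force'].round(1),'M',s['ft_torque'].round(2),'w_mm',round(s['gripper_width']*85,1),'j',s['joint_pos'].round(2))
    print('x',R[:,0].round(3),'y',R[:,1].round(3),'z',R[:,2].round(3))
    if target is not None:
        print('slide cm',(R.T@(np.array(target)-s['tool_pos'])*100).round(2))
    return s
E
python3 -c "
from h import *
st((.4476,-.4128,.10))"
```

```text
t0.10 pos(mm) [ 163.5 -602.7  241.2] F [-0.2 -0.3 -0.9] M [-0.02 -0.04 -0.01] w_mm 84.9 j [-1.42  0.05  1.61 -0.    1.48 -0.12]
x [-0.965 -0.262 -0.   ] y [-0.     0.002 -1.   ] z [ 0.262 -0.965 -0.002]
slide cm [-32.39  14.14 -10.86]
```

Call:
play_rows(
  slide=[
    [0,0,0],
    [0,0,0],
    [-3.16,1.5,-2.11],
    [-3.16,1.5,-2.11],
    [-3.16,1.5,-2.11],
    [-3.16,1.5,-2.11],
    [-3.16,1.5,-2.11],
    [-3.16,1.5,-2.11],
    [-3.16,1.5,-2.11],
    [-3.16,1.5,-2.11],
    [-3.16,1.5,-2.11],
    [0,0,0],
  ],
  yaw=[7.6,7.6,0,0,0,0,0,0,0,0,0,0],
  grip=[-0.4,-0.4,-0.4,-0.4,-0.4,-0.4,-0.4,-0.4,-0.4,-0.4,-0.4,-0.4],
)

```text
time: 1.3
tool_pos: [0.4496, -0.4092, 0.1039]
tool_rot: [0.001, -0.002, 0.709, -0.705]
contact_force: [-0.4, -0.1, -0.8]
gripper_width: 0.7
```

```bash
python3 -c "
from h import *
st((.4476,-.4128,.045))"
```

```text
t1.30 pos(mm) [ 449.6 -409.2  103.9] F [-0.4 -0.1 -0.8] M [-0.01  0.04  0.05] w_mm 59.5 j [-0.86  0.14  1.76  0.    1.25  0.7 ]
x [-1.    -0.004  0.003] y [-0.003  0.005 -1.   ] z [ 0.004 -1.    -0.005]
slide cm [0.18 5.89 0.39]
```

Call:
play_rows(
  slide=[
    [0.2,2.8,0.35],
    [0,2.8,0],
    [0,1.5,0],
    [0,0.8,0],
    [0,0,0],
  ],
  yaw=[0,0,0,0,0],
  grip=[-0.4,-0.4,-0.4,-0.4,-0.4],
)

```text
time: 1.8
tool_pos: [0.4453, -0.4167, 0.0273]
tool_rot: [-0.001, -0.0, 0.708, -0.707]
contact_force: [-0.1, 0.2, 1.4]
gripper_width: 0.703
```

```bash
python3 -c "
from h import *
from plant import cams
st((.4476,-.4128,.023))
f=cams.grab_frame('scene');crop(f,'pics/a1.png',45,190,100,90,6)
f=cams.grab_frame('top');crop(f,'pics/a2.png',350,190,90,90,6)
st((.4476,-.4128,.023))
"
```

```text
t1.80 pos(mm) [ 445.3 -416.7   27.3] F [-0.1  0.2  1.4] M [-0.05  0.   -0.04] w_mm 59.8 j [-0.87  0.24  1.79 -0.    1.11  0.7 ]
x [-1.     0.001  0.001] y [-0.001  0.002 -1.   ] z [-0.001 -1.    -0.002]
slide cm [-0.23  0.43 -0.39]
t1.90 pos(mm) [ 446.4 -417.8   29.4] F [-0.6  0.2 -0.1] M [ 0.01  0.1  -0.03] w_mm 59.4 j [-0.87  0.24  1.79 -0.    1.11  0.7 ]
x [-1.     0.001 -0.001] y [ 0.001 -0.001 -1.   ] z [-0.001 -1.     0.001]
slide cm [-0.12  0.64 -0.5 ]
```

View pics/a1.png

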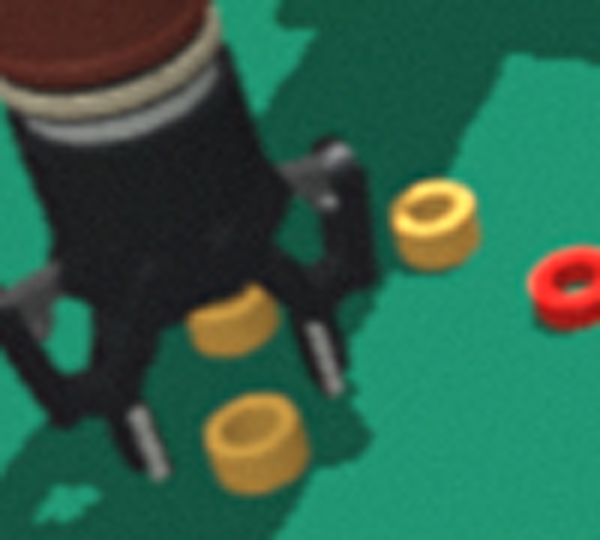

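View pics/a2.png

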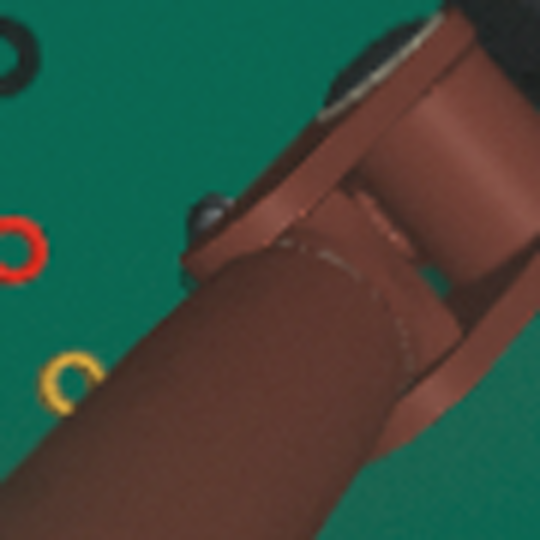

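```bash
python3 -c "
from h import *
from plant import cams
s=pickle.load(open('scene0.pkl','rb'))
P=lambda x,y:(45+(x+.5)/6-.5,190+(y+.5)/6-.5)
for h in(.01,.015,.02,.025):print(h,at(s,*P(150,477),h).round(4),at(s,*P(330,393),h).round(4))
print(at(s,*P(256,421),.022),at(s,*P(257,440),.011))
for i in range(4):
  st(); cams.grab_frame('top')
"
```

```text
0.01 [ 0.4355 -0.4525  0.01  ] [ 0.4375 -0.3813  0.01  ]
0.015 [ 0.441  -0.4531  0.015 ] [ 0.443  -0.3824  0.015 ]
0.02 [ 0.4465 -0.4537  0.02  ] [ 0.4484 -0.3836  0.02  ]
0.025 [ 0.452  -0.4543  0.025 ] [ 0.4539 -0.3847  0.025 ]
[ 0.44640783 -0.41207606  0.022     ] [ 0.44457671 -0.41372279  0.011     ]
t1.90 pos(mm) [ 446.4 -417.8   29.4] F [-0.6  0.2 -0.1] M [ 0.01  0.1  -0.03] w_mm 59.4 j [-0.87  0.24  1.79 -0.    1.11  0.7 ]
x [-1.     0.001 -0.001] y [ 0.001 -0.001 -1.   ] z [-0.001 -1.     0.001]
t1.95 pos(mm) [ 446.7 -417.9   29.9] F [ 0.3 -0.3  0.6] M [-0.03  0.02  0.02] w_mm 59.7 j [-0.87  0.24  1.79 -0.    1.11  0.7 ]
x [-1.     0.001 -0.002] y [ 0.002 -0.002 -1.   ] z [-0.001 -1.     0.002]
t2.00 pos(mm) [ 446.8 -418.    30. ] F [-0.7  0.6  0.1] M [0.02 0.02 0.04] w_mm 59.6 j [-0.87  0.24  1.79 -0.    1.11  0.7 ]
x [-1.     0.001 -0.002] y [ 0.002 -0.002 -1.   ] z [-0.001 -1.     0.002]
t2.05 pos(mm) [ 446.8 -417.9   29.9] F [-0.5  0.1 -0.6] M [ 0.01 -0.03  0.  ] w_mm 59.2 j [-0.87  0.24  1.79  0.    1.11  0.7 ]
x [-1.     0.001 -0.002] y [ 0.002 -0.002 -1.   ] z [-0.001 -1.     0.002]
```

Call:
play_rows(
  slide=[
    [0,0,-0.52],
    [0,0.35,0],
    [0,0.35,0],
    [0,0,0],
    [0,0,0],
    [0,0,0],
    [0,0,0],
    [0,0,0],
    [0,0,0],
    [0,0,0],
    [0,0,0],
    [0,0,0],
  ],
  yaw=[0,0,0,0,0,0,0,0,0,0,0,0],
  grip=[-0.4,-0.4,-0.4,-0.4,0.3,0.3,0.3,0.3,0.3,0.3,0.3,0.3],
)

```text
time: 3.3
tool_pos: [0.4463, -0.4121, 0.0218]
tool_rot: [-0.0, -0.0, -0.707, 0.707]
contact_force: [0.5, -0.9, 4.1]
gripper_width: 0.365
```

```bash
python3 -c "
from h import *
st((.447,-.4128,.023))"
```

```text
t3.30 pos(mm) [ 446.3 -412.1   21.8] F [ 0.5 -0.9  4.1] M [-0.05  0.06 -0.01] w_mm 31.0 j [-0.87  0.24  1.8  -0.    1.1   0.7 ]
x [-1.     0.    -0.001] y [ 0.001 -0.001 -1.   ] z [-0.    -1.     0.001]
slide cm [-0.07 -0.12  0.07]
```

Call:
play_rows(
  slide=[
    [0,0,0],
    [0,0,0],
    [0,0,0],
  ],
  yaw=[0,0,0],
  grip=[0.6,0.6,0.6],
)

```text
time: 3.6
tool_pos: [0.4463, -0.4121, 0.0218]
tool_rot: [-0.0, -0.0, -0.707, 0.707]
contact_force: [0.7, 0.4, 6.0]
gripper_width: 0.363
```

```bash
python3 -c "
from h import *
from plant import cams
st((.447,-.4128,.023))
f=cams.grab_frame('scene');crop(f,'pics/b1.png',45,190,100,90,6)
st()"
```

```text
t3.60 pos(mm) [ 446.3 -412.1   21.8] F [0.7 0.4 6. ] M [-0.11 -0.02  0.  ] w_mm 30.9 j [-0.87  0.24  1.8  -0.    1.1   0.7 ]
x [-1.     0.001 -0.001] y [ 0.001 -0.001 -1.   ] z [-0.001 -1.     0.001]
slide cm [-0.07 -0.12  0.07]
t3.65 pos(mm) [ 446.3 -412.1   21.8] F [ 0.5 -1.   6. ] M [-0.08  0.    0.05] w_mm 31.0 j [-0.87  0.24  1.8  -0.    1.1   0.7 ]
x [-1.     0.    -0.001] y [ 0.001 -0.001 -1.   ] z [-0.    -1.     0.001]
```

View pics/b1.png

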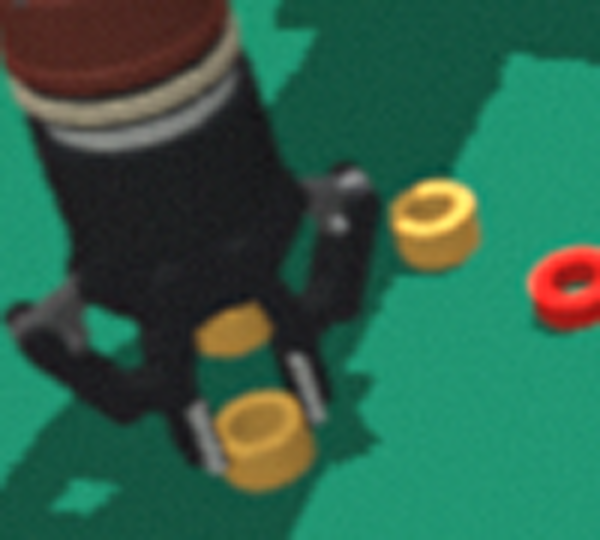

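Call:
play_rows(
  slide=[
    [0,0,0],
    [0,0,0],
    [0,0,0],
    [0,0,0],
    [0,0,0],
    [0,0,0],
    [0,0,0],
    [0,0,0],
    [0,0,0],
    [0,0,0],
    [0,0,0],
    [0,0,0],
  ],
  yaw=[0,0,-4,-8.5,-8.5,-8.5,-8.5,-8.5,-8.5,-8.5,-8.5,-8.5],
  grip=[-0.25,-0.25,-0.25,-0.25,-0.25,-0.25,-0.25,-0.25,-0.25,-0.25,-0.25,-0.25],
)

```text
time: 4.85
tool_pos: [0.4455, -0.411, 0.0203]
tool_rot: [0.458, -0.458, 0.539, -0.538]
contact_force: [-0.7, 0.4, 1.3]
gripper_width: 0.628
```

Call:
play_rows(
  slide=[
    [0,0,0],
    [0,0,0],
    [0,0,0],
    [0,0,0],
    [0,0,0],
    [0,0,0],
    [0,0,0],
    [0,0,0],
    [0,0,0],
    [0,0,0],
  ],
  yaw=[-8.5,-1,0,0,0,0,0,0,0,0],
  grip=[-0.25,-0.25,-0.25,0.6,0.6,0.6,0.6,0.6,0.6,0.6],
)

```text
time: 5.85
tool_pos: [0.4463, -0.412, 0.0216]
tool_rot: [-0.5, 0.5, -0.5, 0.5]
contact_force: [0.3, -0.5, 2.9]
gripper_width: 0.361
```

```bash
python3 -c "
from h import *
st((.4957,.0073,.150))"
```

```text
t5.85 pos(mm) [ 446.3 -412.    21.6] F [ 0.3 -0.5  2.9] M [-0.04 -0.08  0.02] w_mm 30.7 j [-0.87  0.24  1.8   0.    1.1  -0.87]
x [-0.001 -1.     0.   ] y [ 0. -0. -1.] z [ 1.    -0.001  0.   ]
slide cm [-41.92 -12.85   4.92]
```

Call:
play_rows(
  slide=[
    [0,-2,0],
    [0,-4,0],
    [-2,-4,0.2],
    [-4.5,-2.85,0.5],
    [-4.5,0,0.5],
    [-4.5,0,0.5],
    [-4.5,0,0.5],
    [-4.5,0,0.5],
    [-4.5,0,0.5],
    [-4.5,0,0.5],
    [-4.5,0,0.6],
    [-3.92,0,0.6],
  ],
  yaw=[0,0,0,0,0,0,0,0,0,0,0,0],
  grip=[0.6,0.6,0.6,0.6,0.6,0.6,0.6,0.6,0.6,0.6,0.6,0.6],
)

```text
time: 7.05
tool_pos: [0.4941, 0.0067, 0.1471]
tool_rot: [0.5, -0.5, 0.5, -0.5]
contact_force: [-0.6, -1.0, -0.4]
gripper_width: 0.361
```

Call:
play_rows(
  slide=[
    [0,0,0],
    [0,0,0],
    [0,0,0],
  ],
  yaw=[0,0,0],
  grip=[0.6,0.6,0.6],
)

```text
time: 7.35
tool_pos: [0.4945, 0.0038, 0.1474]
tool_rot: [0.499, -0.5, 0.5, -0.5]
contact_force: [-0.1, -1.1, -0.4]
gripper_width: 0.361
```

```bash
python3 -c "
from h import *
from plant import cams
st((.4957,.0073,.150))
f=cams.grab_frame('scene');pickle.dump(f,open('s2.pkl','wb'));crop(f,'pics/c1.png',190,130,100,100,6)
st()"
```

```text
t7.35 pos(mm) [494.5   3.8 147.4] F [-0.1 -1.1 -0.4] M [-0.05 -0.01  0.02] w_mm 30.7 j [-0.14 -0.19  2.   -0.    1.33 -0.14]
x [-0.001 -1.     0.   ] y [-0.001 -0.    -1.   ] z [ 1.    -0.001 -0.001]
slide cm [-0.35 -0.26  0.12]
t7.40 pos(mm) [494.6   3.5 147.5] F [ 0.5 -0.3 -0.2] M [-0.02 -0.03 -0.02] w_mm 30.7 j [-0.14 -0.19  2.   -0.    1.33 -0.14]
x [-0.002 -1.     0.   ] y [-0.001 -0.    -1.   ] z [ 1.    -0.002 -0.001]
```

View pics/c1.png

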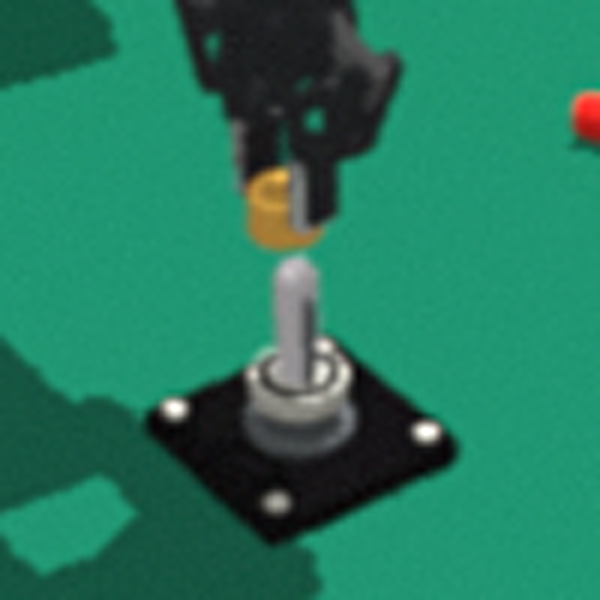

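Run:
```python
from h import *
s=pickle.load(open('s2.pkl','rb'));t=pickle.load(open('top0.pkl','rb'))
P=lambda x,y:(190+(x+.5)/6-.5,130+(y+.5)/6-.5)
T=lambda x,y:(240+(x+.5)/4.7-.5,180+(y+.5)/4.7-.5)
Q=lambda p:((np.array(p)-[190,130]+.5)*6-.5).round(1)
l,r=at(s,*P(174,408),.014),at(s,*P(425,432),.014); print('scene screws mid',(l+r)/2,np.linalg.norm(l-r), at(s,*P(277,503),.014))
c=[at(t,*T(*q),.014) for q in[(56,103),(181,111),(174,236),(46,226)]];print('top screws',np.mean(c,0),[np.linalg.norm(c[0]-c[2]),np.linalg.norm(c[1]-c[3])])
a=np.linspace(0,2*np.pi,200)
for z,R in((.126,.017),(.148,.017)):
    q=Q(proj(s,np.c_[.4946+R*np.cos(a),.0035+R*np.sin(a),0*a+z]));print(z,'x',q[:,0].min(),q[:,0].max(),'y',q[:,1].min(),q[:,1].max())
# shaft tip: edges at mid-shaft
for x,y in((.4957,.0073),(.494,.006),(.494,.0075)):
    for z in(.106,.099,.06):
        print((x,y,z),Q(proj(s,(x,y,z))))
im=cv2.resize(s["image"][130:230,190:290],None,fx=6,fy=6,interpolation=cv2.INTER_CUBIC)
```

```text
scene screws mid [0.49027593 0.00970764 0.014     ] 0.12175854527925932 [ 0.53213625 -0.03642423  0.014     ]
top screws [0.49513338 0.00788167 0.014     ] [np.float64(0.12262793643987839), np.float64(0.12263622858915373)]
0.126 x 249.8 326.0 y 211.1 252.9
0.148 x 248.0 325.1 y 169.7 210.8
(0.4957, 0.0073, 0.106) [[297.2 266.8]]
(0.4957, 0.0073, 0.099) [[297.6 279.5]]
(0.4957, 0.0073, 0.06) [[299.6 349. ]]
(0.494, 0.006, 0.106) [[292.6 266.2]]
(0.494, 0.006, 0.099) [[293. 279.]]
(0.494, 0.006, 0.06) [[295.1 348.4]]
(0.494, 0.0075, 0.106) [[295.2 265. ]]
(0.494, 0.0075, 0.099) [[295.6 277.8]]
(0.494, 0.0075, 0.06) [[297.6 347.2]]
```

Call:
play_rows(
  slide=[
    [-0.5,0,0],
    [0,0.8,0],
    [0,0.8,0],
    [0,0.5,0],
    [0,0.3,0],
    [0,0,0],
    [0,0,0],
  ],
  yaw=[0,0,0,0,0,0,0],
  grip=[0.6,0.6,0.6,0.6,0.6,0.6,0.6],
)

```text
time: 8.1
tool_pos: [0.495, 0.0095, 0.1239]
tool_rot: [0.5, -0.5, 0.5, -0.5]
contact_force: [1.2, 0.2, -0.3]
gripper_width: 0.36
```

```bash
python3 -c "
from h import *
from plant import cams
st()
f=cams.grab_frame('scene');pickle.dump(f,open('s3.pkl','wb'));crop(f,'pics/c2.png',190,130,100,100,6)
st()"
```

```text
t8.10 pos(mm) [495.    9.5 123.9] F [ 1.2  0.2 -0.3] M [-0.03  0.02  0.05] w_mm 30.6 j [-0.13 -0.16  2.02 -0.    1.28 -0.13]
x [-0. -1.  0.] y [-0. -0. -1.] z [ 1. -0. -0.]
t8.15 pos(mm) [495.2   9.5 124.2] F [ 0.2 -1.5 -0.8] M [-0.01 -0.05 -0.01] w_mm 30.6 j [-0.13 -0.16  2.02  0.    1.28 -0.13]
x [-0.001 -1.     0.   ] y [ 0. -0. -1.] z [ 1.    -0.001  0.   ]
```

View pics/c2.png

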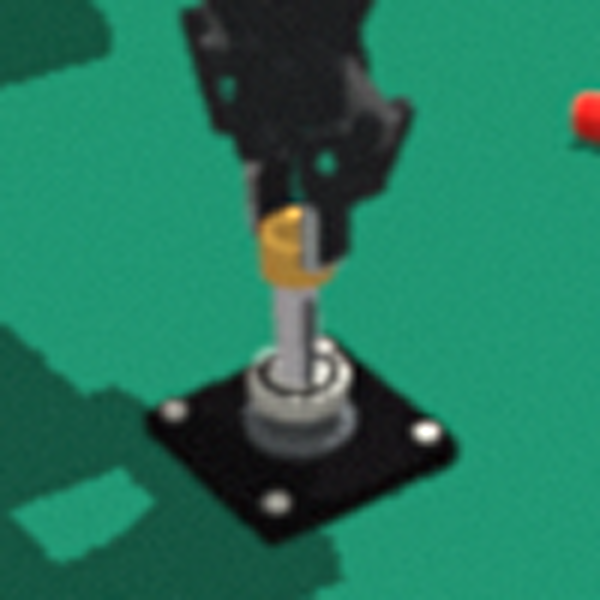

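Call:
play_rows(
  slide=[
    [0,0.25,0],
    [0,0.25,0],
    [0,0.25,0],
    [0,0,0],
  ],
  yaw=[0,0,0,0],
  grip=[0.6,0.6,0.6,0.6],
)

```text
time: 8.55
tool_pos: [0.4947, 0.0094, 0.116]
tool_rot: [0.5, -0.5, 0.5, -0.5]
contact_force: [-0.2, -1.1, -1.2]
gripper_width: 0.357
```

```bash
python3 -c "
from h import *
from plant import cams
st()
"
```

```text
t8.55 pos(mm) [494.7   9.4 116. ] F [-0.2 -1.1 -1.2] M [-0.16  0.03  0.  ] w_mm 30.4 j [-0.13 -0.15  2.03 -0.    1.26 -0.13]
x [-0. -1.  0.] y [-0.001 -0.    -1.   ] z [ 1.    -0.    -0.001]
```

Call:
play_rows(
  slide=[
    [0,0.25,0],
    [0,0.25,0],
    [0,0.25,0],
    [0,0.25,0],
    [0,0,0],
  ],
  yaw=[0,0,0,0,0],
  grip=[0.6,0.6,0.6,0.6,0.6],
)

```text
time: 9.05
tool_pos: [0.4951, 0.0094, 0.1065]
tool_rot: [-0.5, 0.5, -0.5, 0.5]
contact_force: [-0.5, -0.7, -0.1]
gripper_width: 0.362
```

```bash
python3 -c "
from h import *
st()
"
```

```text
t9.05 pos(mm) [495.1   9.4 106.5] F [-0.5 -0.7 -0.1] M [-0.25 -0.05  0.03] w_mm 30.8 j [-0.13 -0.14  2.03 -0.    1.25 -0.13]
x [-0. -1.  0.] y [ 0. -0. -1.] z [ 1. -0.  0.]
```

Call:
play_rows(
  slide=[
    [0,0.25,0],
    [0,0.25,0],
  ],
  yaw=[0,0],
  grip=[0.6,0.6],
)

```text
time: 9.25
tool_pos: [0.4956, 0.0092, 0.1026]
tool_rot: [-0.5, 0.5, -0.5, 0.501]
contact_force: [-3.7, -1.6, 7.0]
gripper_width: 0.361
```

```bash
python3 -c "
from h import *
from plant import cams
st()
f=cams.grab_frame('scene');pickle.dump(f,open('s3.pkl','wb'));crop(f,'pics/c3.png',190,130,100,100,6)
st()"
```

```text
t9.25 pos(mm) [495.6   9.2 102.6] F [-3.7 -1.6  7. ] M [-0.28  0.44 -0.07] w_mm 30.7 j [-0.13 -0.13  2.03 -0.    1.24 -0.13]
x [-0.001 -1.     0.001] y [ 0.001 -0.001 -1.   ] z [ 1.    -0.001  0.001]
t9.30 pos(mm) [495.4   9.3 102.1] F [ 0.2 -1.8  2.5] M [-0.27  0.09 -0.02] w_mm 31.0 j [-0.13 -0.13  2.03 -0.    1.24 -0.13]
x [-0.001 -1.     0.001] y [ 0.001 -0.001 -1.   ] z [ 1.    -0.     0.001]
```

View pics/c3.png

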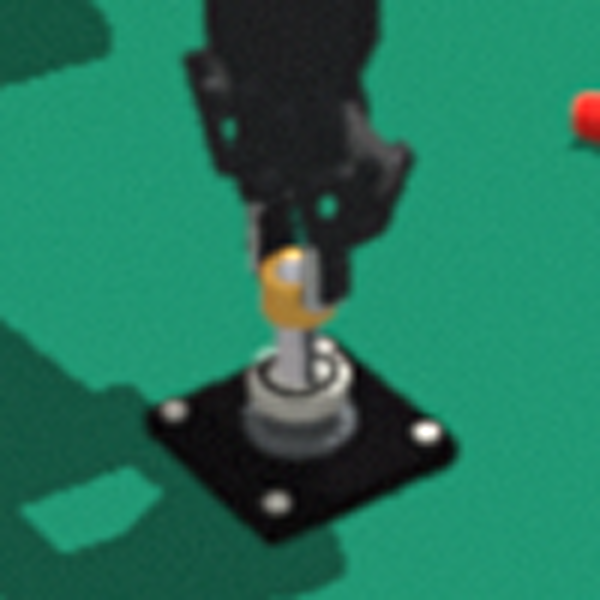

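Call:
play_rows(
  slide=[
    [0,0.25,0],
    [0,0.25,0],
    [0,0.25,0],
    [0,0.25,0],
    [0,0.25,0],
    [0,0.25,0],
    [0,0.25,0],
    [0,0.25,0],
    [0,0.15,0],
    [0,0.1,0],
  ],
  yaw=[0,0,0,0,0,0,0,0,0,0],
  grip=[0.6,0.6,0.6,0.6,0.6,0.6,0.6,0.6,0.6,0.6],
)

```text
time: 10.3
tool_pos: [0.4956, 0.0092, 0.0801]
tool_rot: [-0.5, 0.5, -0.5, 0.501]
contact_force: [-2.5, -1.0, 8.6]
gripper_width: 0.36
```

Call:
play_rows(
  slide=[
    [0,0.1,0],
    [0,0.1,0],
  ],
  yaw=[0,0],
  grip=[0.6,0.6],
)

```text
time: 10.5
tool_pos: [0.4956, 0.0092, 0.0782]
tool_rot: [-0.5, 0.5, -0.5, 0.501]
contact_force: [-3.2, -1.3, 8.3]
gripper_width: 0.361
```

Call:
play_rows(
  slide=[
    [0,0.1,0],
    [0,0.1,0],
    [0,0.1,0],
    [0,0.1,0],
  ],
  yaw=[0,0,0,0],
  grip=[0.6,0.6,0.6,0.6],
)

```text
time: 10.9
tool_pos: [0.4957, 0.0092, 0.0742]
tool_rot: [-0.5, 0.5, -0.5, 0.501]
contact_force: [-1.9, -2.9, 8.0]
gripper_width: 0.361
```

Call:
play_rows(
  slide=[
    [0,0.1,0],
    [0,0.1,0],
  ],
  yaw=[0,0],
  grip=[0.6,0.6],
)

```text
time: 11.1
tool_pos: [0.4957, 0.0092, 0.0722]
tool_rot: [-0.5, 0.5, -0.5, 0.501]
contact_force: [-2.7, -1.8, 8.0]
gripper_width: 0.362
```

Call:
play_rows(
  slide=[
    [0,0.1,0],
    [0,0.1,0],
  ],
  yaw=[0,0],
  grip=[0.6,0.6],
)

```text
time: 11.3
tool_pos: [0.4957, 0.0092, 0.0702]
tool_rot: [-0.5, 0.5, -0.5, 0.501]
contact_force: [-2.8, -2.4, 7.5]
gripper_width: 0.365
```

Friction about 8 N, no contact yet (underside at about 48.6 mm).

Call:
play_rows(
  slide=[
    [0,0.1,0],
    [0,0.1,0],
  ],
  yaw=[0,0],
  grip=[0.6,0.6],
)

```text
time: 11.5
tool_pos: [0.4956, 0.0092, 0.0681]
tool_rot: [-0.5, 0.5, -0.5, 0.501]
contact_force: [-2.3, -1.6, 7.6]
gripper_width: 0.36
```

Call:
play_rows(
  slide=[
    [0,0.1,0],
    [0,0.1,0],
  ],
  yaw=[0,0],
  grip=[0.6,0.6],
)

```text
time: 11.7
tool_pos: [0.4956, 0.0092, 0.0662]
tool_rot: [-0.5, 0.5, -0.5, 0.501]
contact_force: [-2.7, -2.5, 9.2]
gripper_width: 0.361
```

Call:
play_rows(
  slide=[
    [0,0.1,0],
  ],
  yaw=[0],
  grip=[0.6],
)

```text
time: 11.8
tool_pos: [0.4957, 0.0091, 0.0656]
tool_rot: [-0.5, 0.5, -0.5, 0.501]
contact_force: [-5.3, -1.2, 12.4]
gripper_width: 0.367
```

Call:
play_rows(
  slide=[
    [0,0.1,0],
  ],
  yaw=[0],
  grip=[0.6],
)

```text
time: 11.9
tool_pos: [0.4958, 0.0091, 0.065]
tool_rot: [-0.5, 0.5, -0.5, 0.5]
contact_force: [-6.2, -1.5, 15.0]
gripper_width: 0.359
```

Call:
play_rows(
  slide=[
    [0,0.1,0],
    [0,0,0],
  ],
  yaw=[0,0],
  grip=[0.6,0.6],
)

```text
time: 12.1
tool_pos: [0.4958, 0.0091, 0.0644]
tool_rot: [-0.5, 0.5, -0.5, 0.5]
contact_force: [-7.0, -1.6, 16.2]
gripper_width: 0.365
```

```bash
python3 -c "
from h import *
from plant import cams
f=cams.grab_frame('scene');pickle.dump(f,open('s3.pkl','wb'));crop(f,'pics/c4.png',190,130,100,100,6)
st()"
```

```text
t12.15 pos(mm) [495.8   9.1  64.4] F [-7.  -1.3 15.2] M [-0.33  1.2  -0.05] w_mm 30.7 j [-0.13 -0.07  2.05 -0.    1.16 -0.13]
x [-0.    -1.     0.001] y [ 0.    -0.001 -1.   ] z [ 1. -0.  0.]
```

View pics/c4.png

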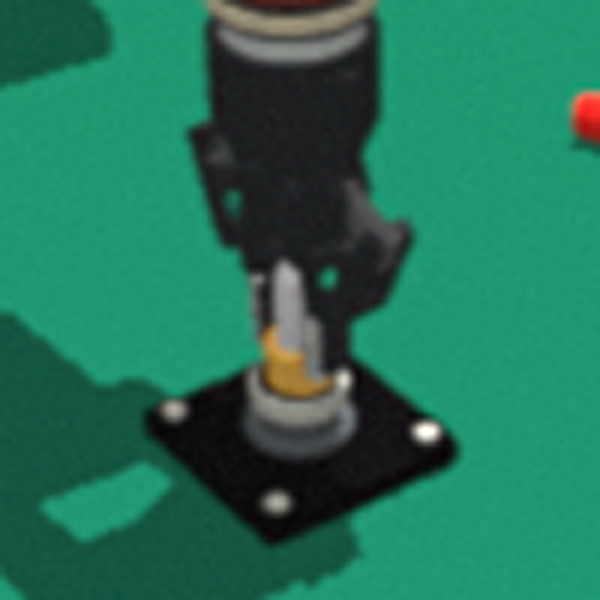

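Call:
play_rows(
  slide=[
    [0,0,0],
    [0,0,0],
    [0,0,0],
    [0,0,0],
    [0,0,0],
  ],
  yaw=[0,0,0,0,0],
  grip=[-0.3,-0.3,-0.3,-0.3,-0.3],
)

```text
time: 12.65
tool_pos: [0.4947, 0.0096, 0.0616]
tool_rot: [0.5, -0.5, 0.5, -0.5]
contact_force: [0.1, 0.1, 0.7]
gripper_width: 0.651
```

```bash
python3 -c "
from h import *
st((.5518,-.2725,.16))"
```

```text
t12.65 pos(mm) [494.7   9.6  61.6] F [0.1 0.1 0.7] M [ 0.01 -0.   -0.04] w_mm 55.3 j [-0.13 -0.07  2.06  0.    1.16 -0.13]
x [-0.001 -1.    -0.   ] y [-0.001  0.    -1.   ] z [ 1.    -0.001 -0.001]
slide cm [28.2  -9.85  5.72]
```

Call:
play_rows(
  slide=[
    [0,-2,0],
    [0,-4,0],
    [0,-4,0],
    [4,0,0.8],
    [4,0,0.8],
    [4,0.5,0.8],
    [4,2,0.8],
    [4,2.3,0.8],
    [4,2.5,0.8],
    [4.2,2.5,0.92],
    [0,1.5,0],
    [0,0,0],
  ],
  yaw=[0,0,0,0,0,0,0,0,0,0,0,0],
  grip=[-0.3,-0.3,-0.3,-0.3,-0.3,-0.3,-0.5,-0.5,-0.5,-0.5,-0.5,-0.5],
)

```text
time: 13.85
tool_pos: [0.5499, -0.2719, 0.0453]
tool_rot: [0.499, -0.5, 0.503, -0.498]
contact_force: [-0.3, 0.5, -0.4]
gripper_width: 0.749
```

```bash
python3 -c "
from h import *
from plant import cams
for n in('scene','top'):
  f=cams.grab_frame(n);pickle.dump(f,open(n+'4.pkl','wb'))
  crop(f,'pics/d%s.png'%n,*((130,150,130,130,5) if n=='scene' else (230,150,150,120,5)))
st((.5518,-.2725,.016))"
```

```text
t13.95 pos(mm) [ 551.7 -271.6   48.7] F [ 0.5 -0.4  1.2] M [ 0.01 -0.04  0.  ] w_mm 63.8 j [-0.58  0.22  1.77  0.    1.15 -0.58]
x [-0.    -1.    -0.001] y [-0.001  0.001 -1.   ] z [ 1.    -0.    -0.001]
slide cm [0.09 3.27 0.01]
```

View pics/dscene.png

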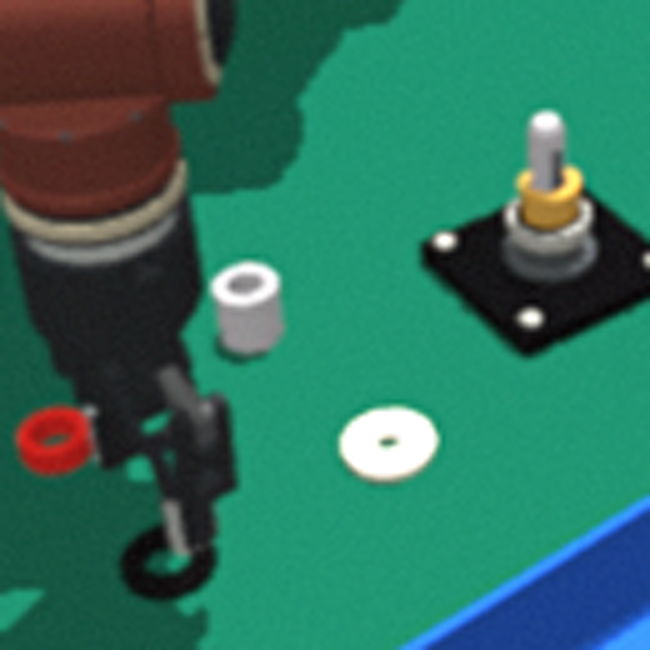

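View pics/dtop.png

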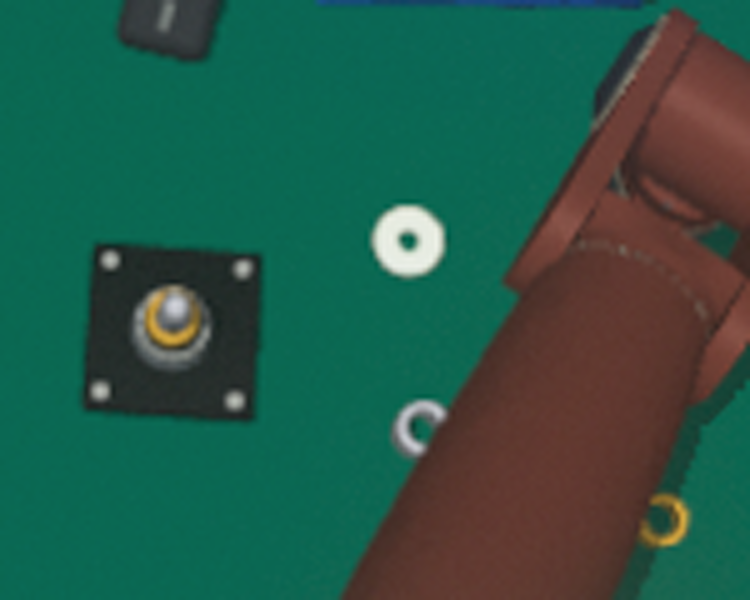

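Call:
play_rows(
  slide=[
    [0.1,1.5,0],
    [0,1,0],
    [0,0.5,0],
    [0,0,0],
    [0,0,0],
  ],
  yaw=[0,0,0,0,0],
  grip=[-0.3,-0.3,-0.3,-0.3,-0.3],
)

```text
time: 14.45
tool_pos: [0.5521, -0.2733, 0.0189]
tool_rot: [0.5, -0.5, 0.5, -0.5]
contact_force: [-0.6, -0.8, 0.0]
gripper_width: 0.65
```

Call:
play_rows(
  slide=[
    [0,0.15,0],
    [0,0.1,0],
    [0,0,0],
  ],
  yaw=[0,0,0],
  grip=[-0.3,-0.3,-0.3],
)

```text
time: 14.75
tool_pos: [0.5521, -0.2736, 0.0165]
tool_rot: [-0.5, 0.5, -0.5, 0.5]
contact_force: [0.1, 1.4, 0.6]
gripper_width: 0.645
```

Call:
play_rows(
  slide=[
    [0,0.1,0],
    [0,0.1,0],
    [0,0,0],
  ],
  yaw=[0,0,0],
  grip=[-0.3,-0.3,-0.3],
)

```text
time: 15.05
tool_pos: [0.5519, -0.2735, 0.0142]
tool_rot: [0.5, -0.5, 0.5, -0.5]
contact_force: [0.6, 0.1, -0.8]
gripper_width: 0.646
```

Call:
play_rows(
  slide=[
    [0,0,0],
    [0,0,0],
    [0,0,0],
    [0,0,0],
    [0,0,0],
    [0,0,0],
  ],
  yaw=[0,0,0,0,0,0],
  grip=[0.2,0.2,0.2,0.2,0.2,0.2],
)

```text
time: 15.65
tool_pos: [0.5523, -0.2737, 0.0154]
tool_rot: [-0.5, 0.5, -0.5, 0.5]
contact_force: [-1.6, 1.0, 5.7]
gripper_width: 0.474
```

```bash
python3 -c "
from h import *
from plant import cams
f=cams.grab_frame('scene')
crop(f,'pics/e1.png',130,220,60,60,9)
st((.5518,-.2725,.016))"
```

```text
t15.70 pos(mm) [ 552.3 -273.7   15.4] F [-1.8  1.2  5.2] M [0.16 0.3  0.  ] w_mm 40.0 j [-0.58  0.27  1.78 -0.    1.09 -0.58]
x [-0. -1.  0.] y [ 0. -0. -1.] z [ 1. -0.  0.]
slide cm [-0.12 -0.06 -0.05]
```

View pics/e1.png

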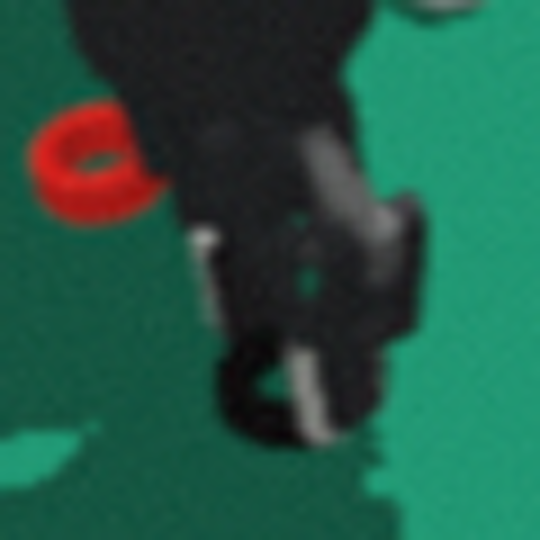

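Call:
play_rows(
  slide=[
    [0,0,0],
    [0,0,0],
    [0,0,0],
    [0,0,0],
    [0,0,0],
    [0,0,0],
    [0,0,0],
    [0,0,0],
    [0,0,0],
    [0,0,0],
    [0,0,0],
    [0,0,0],
  ],
  yaw=[0,0,0,8.5,8.5,8.5,8.5,8.5,8.5,8.5,8.5,8.5],
  grip=[-0.3,-0.3,-0.3,-0.3,-0.3,-0.3,-0.3,-0.3,-0.3,-0.3,-0.3,-0.3],
)

```text
time: 16.9
tool_pos: [0.5519, -0.2734, 0.0141]
tool_rot: [0.081, -0.081, 0.703, -0.702]
contact_force: [-0.6, 0.1, -0.4]
gripper_width: 0.651
```

Call:
play_rows(
  slide=[
    [0,0,0],
    [0,0,0],
    [0,0,0],
    [0,0,0],
    [0,0,0],
    [0,0,0],
    [0,0,0],
    [0,0,0],
    [0,0,0],
    [0,0,0],
  ],
  yaw=[8.5,5,0,0,0,0,0,0,0,0],
  grip=[-0.3,-0.3,-0.3,0.3,0.3,0.3,0.3,0.3,0.3,0.3],
)

```text
time: 17.9
tool_pos: [0.5523, -0.2738, 0.0149]
tool_rot: [-0.0, -0.0, -0.707, 0.707]
contact_force: [-0.3, -0.5, 6.0]
gripper_width: 0.485
```

```bash
python3 -c "
from h import *
from plant import cams
f=cams.grab_frame('scene')
crop(f,'pics/e2.png',130,220,60,60,9)
st((.4955,.0092,.150))"
```

```text
t17.95 pos(mm) [ 552.3 -273.7   14.9] F [-1.2 -0.3  5.4] M [0.02 0.15 0.01] w_mm 41.2 j [-0.58  0.27  1.78 -0.    1.09  0.99]
x [-1.     0.    -0.001] y [ 0.001 -0.    -1.   ] z [-0. -1.  0.]
slide cm [  5.68 -13.53 -28.28]
```

View pics/e2.png

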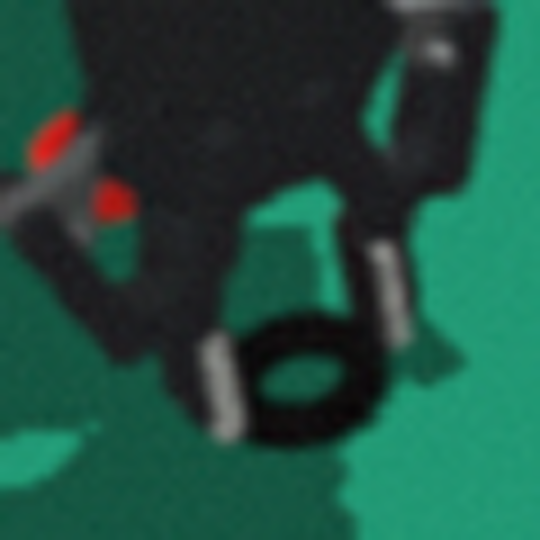

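Call:
play_rows(
  slide=[
    [0,-1,0],
    [0,-3,0],
    [0,-4,0],
    [0,-3.5,-2],
    [0.8,-2,-3.6],
    [0.8,0,-4],
    [0.8,0,-4],
    [0.8,0,-4],
    [0.8,0,-4],
    [0.8,0,-4],
    [0.88,0,-2.68],
    [0,0,0],
  ],
  yaw=[0,0,0,0,0,0,0,0,0,0,0,0],
  grip=[0.3,0.3,0.3,0.3,0.3,0.3,0.3,0.3,0.3,0.3,0.3,0.3],
)

```text
time: 19.15
tool_pos: [0.4936, 0.0121, 0.1486]
tool_rot: [0.001, -0.002, 0.707, -0.707]
contact_force: [0.3, -1.2, -0.9]
gripper_width: 0.482
```

Call:
play_rows(
  slide=[
    [0,0,0],
    [0,0,0],
  ],
  yaw=[0,0],
  grip=[0.3,0.3],
)

```text
time: 19.35
tool_pos: [0.4954, 0.0086, 0.1493]
tool_rot: [0.0, -0.0, -0.707, 0.707]
contact_force: [0.3, 0.6, -0.3]
gripper_width: 0.479
```

```bash
python3 -c "
from h import *
from plant import cams
f=cams.grab_frame('scene')
crop(f,'pics/e3.png',190,130,100,100,6)
st((.4955,.0092,.125))"
```

```text
t19.40 pos(mm) [495.5   8.4 149.4] F [ 0.2  0.4 -0.9] M [ 0.01  0.03 -0.03] w_mm 41.1 j [-0.13 -0.19  2.   -0.    1.33  1.44]
x [-1.     0.002  0.   ] y [-0. -0. -1.] z [-0.002 -1.     0.   ]
slide cm [ 0.    2.44 -0.08]
```

View pics/e3.png

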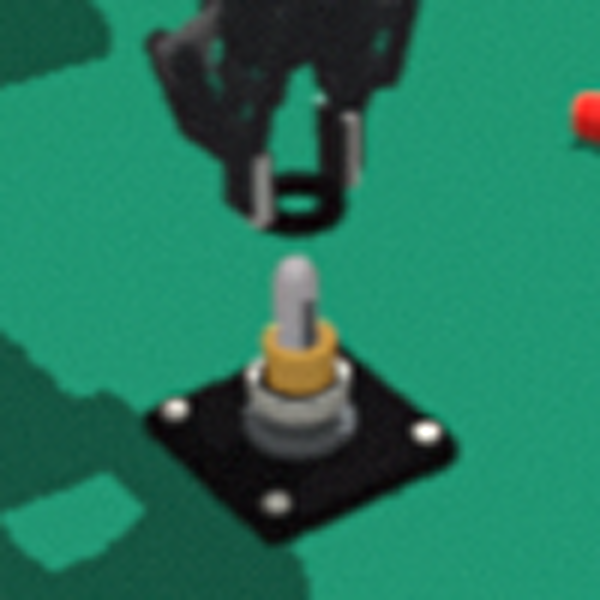

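Call:
play_rows(
  slide=[
    [0,1,-0.08],
    [0,1,0],
    [0,0.6,0],
    [0,0.4,0],
    [0,0.3,0],
    [0,0.3,0],
    [0,0.3,0],
    [0,0,0],
  ],
  yaw=[0,0,0,0,0,0,0,0],
  grip=[0.3,0.3,0.3,0.3,0.3,0.3,0.3,0.3],
)

```text
time: 20.2
tool_pos: [0.4952, 0.0089, 0.1103]
tool_rot: [0.0, 0.0, -0.706, 0.708]
contact_force: [-0.3, -5.0, -0.8]
gripper_width: 0.484
```

Call:
play_rows(
  slide=[
    [0,0.25,0],
    [0,0.25,0],
    [0,0.25,0],
    [0,0.2,0],
  ],
  yaw=[0,0,0,0],
  grip=[0.3,0.3,0.3,0.3],
)

```text
time: 20.6
tool_pos: [0.4953, 0.0088, 0.1014]
tool_rot: [0.0, 0.0, -0.706, 0.708]
contact_force: [-2.2, -5.1, 3.6]
gripper_width: 0.484
```

```bash
python3 -c "
from h import *
from plant import cams
f=cams.grab_frame('scene')
crop(f,'pics/e4.png',190,130,100,100,6)
st()"
```

```text
t20.65 pos(mm) [495.2   8.8 101. ] F [-2.1 -4.5  0.9] M [-0.98  0.38 -0.01] w_mm 41.1 j [-0.13 -0.13  2.03 -0.    1.24  1.44]
x [-1.     0.     0.001] y [-0.001 -0.003 -1.   ] z [-0.    -1.     0.003]
```

View pics/e4.png

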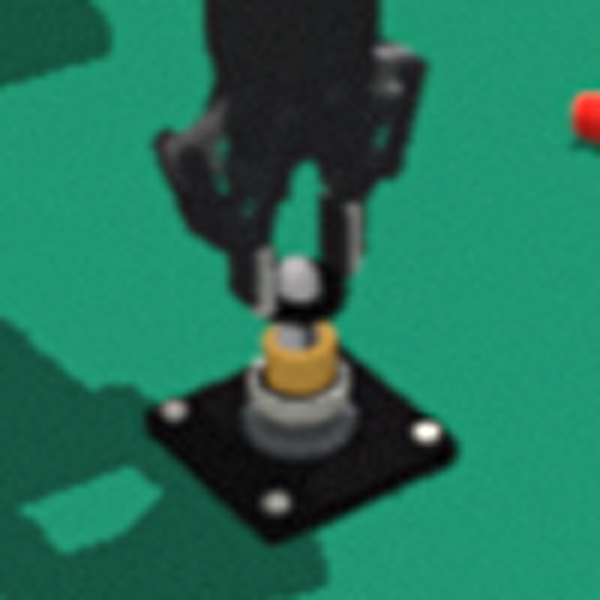

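Call:
play_rows(
  slide=[
    [0,0,0.1],
    [0,0.25,0],
    [0,0.2,0],
    [0,0.2,0],
    [0,0.2,0],
  ],
  yaw=[0,0,0,0,0],
  grip=[0.3,0.3,0.3,0.3,0.3],
)

```text
time: 21.15
tool_pos: [0.4953, 0.0087, 0.0924]
tool_rot: [0.0, -0.0, -0.707, 0.707]
contact_force: [-3.8, -5.0, 2.9]
gripper_width: 0.486
```

Call:
play_rows(
  slide=[
    [0,0.15,0],
    [0,0.15,0],
    [0,0.1,0],
    [0,0.1,0],
  ],
  yaw=[0,0,0,0],
  grip=[0.3,0.3,0.3,0.3],
)

```text
time: 21.55
tool_pos: [0.4953, 0.0087, 0.0874]
tool_rot: [0.0, 0.0, -0.707, 0.707]
contact_force: [-3.5, -4.4, 2.0]
gripper_width: 0.479
```

Call:
play_rows(
  slide=[
    [0,0.1,0],
    [0,0.1,0],
    [0,0.1,0],
  ],
  yaw=[0,0,0],
  grip=[0.3,0.3,0.3],
)

```text
time: 21.85
tool_pos: [0.4953, 0.0087, 0.0844]
tool_rot: [0.0, 0.0, -0.707, 0.707]
contact_force: [-2.4, -3.7, 2.5]
gripper_width: 0.482
```

Call:
play_rows(
  slide=[
    [0,0.1,0],
  ],
  yaw=[0],
  grip=[0.3],
)

```text
time: 21.95
tool_pos: [0.4953, 0.0087, 0.0835]
tool_rot: [0.0, 0.0, -0.707, 0.707]
contact_force: [-2.6, -4.6, 3.2]
gripper_width: 0.483
```

Call:
play_rows(
  slide=[
    [0,0.1,0],
  ],
  yaw=[0],
  grip=[0.3],
)

```text
time: 22.05
tool_pos: [0.4953, 0.0087, 0.0824]
tool_rot: [0.0, 0.0, -0.707, 0.707]
contact_force: [-3.5, -4.5, 3.1]
gripper_width: 0.488
```

Call:
play_rows(
  slide=[
    [0,0.1,0],
  ],
  yaw=[0],
  grip=[0.3],
)

```text
time: 22.15
tool_pos: [0.4953, 0.0087, 0.0814]
tool_rot: [0.0, 0.0, -0.707, 0.707]
contact_force: [-3.1, -4.9, 2.9]
gripper_width: 0.48
```

Call:
play_rows(
  slide=[
    [0,0.1,0],
  ],
  yaw=[0],
  grip=[0.3],
)

```text
time: 22.25
tool_pos: [0.4953, 0.0087, 0.0805]
tool_rot: [0.0, 0.0, -0.707, 0.707]
contact_force: [-3.6, -4.5, 5.7]
gripper_width: 0.481
```

Call:
play_rows(
  slide=[
    [0,0.1,0],
  ],
  yaw=[0],
  grip=[0.3],
)

```text
time: 22.35
tool_pos: [0.4954, 0.0087, 0.0803]
tool_rot: [0.0, 0.0, -0.707, 0.707]
contact_force: [-7.6, -3.8, 11.9]
gripper_width: 0.486
```

```bash
python3 -c "
from h import *
from plant import cams
f=cams.grab_frame('scene')
crop(f,'pics/e5.png',205,145,70,70,8)
st()"
```

```text
t22.40 pos(mm) [495.4   8.7  80.4] F [-6.6 -4.6  7.6] M [-0.78  1.01 -0.02] w_mm 41.1 j [-0.13 -0.1   2.05 -0.    1.19  1.44]
x [-1.     0.     0.001] y [-0.001 -0.001 -1.   ] z [-0.    -1.     0.001]
```

View pics/e5.png

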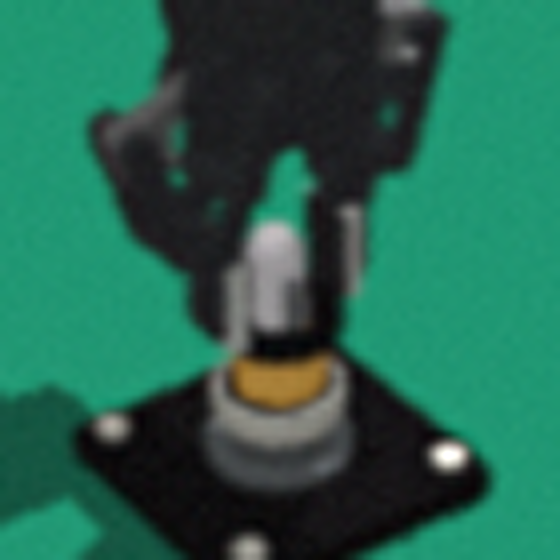

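Call:
play_rows(
  slide=[
    [0,0.1,0],
  ],
  yaw=[0],
  grip=[0.3],
)

```text
time: 22.5
tool_pos: [0.4955, 0.0087, 0.0802]
tool_rot: [0.0, 0.0, -0.707, 0.707]
contact_force: [-9.5, -4.4, 17.0]
gripper_width: 0.482
```

Call:
play_rows(
  slide=[
    [0,0.1,0],
  ],
  yaw=[0],
  grip=[0.3],
)

```text
time: 22.6
tool_pos: [0.4956, 0.0087, 0.08]
tool_rot: [0.001, 0.0, -0.707, 0.708]
contact_force: [-12.1, -4.3, 20.5]
gripper_width: 0.484
```

Call:
play_rows(
  slide=[
    [0,0,0],
    [0,0,0],
    [0,0,0],
    [0,0,0],
    [0,0,0],
    [0,0,0],
  ],
  yaw=[0,0,0,0,0,0],
  grip=[-0.4,-0.4,-0.4,-0.4,-0.4,-0.4],
)

```text
time: 23.2
tool_pos: [0.4953, 0.0092, 0.0773]
tool_rot: [-0.0, 0.0, 0.707, -0.707]
contact_force: [0.1, -0.2, 0.7]
gripper_width: 0.7
```

```bash
python3 -c "
from h import *
st((.4445,-.2755,.15))"
```

```text
t23.20 pos(mm) [495.3   9.2  77.3] F [ 0.1 -0.2  0.7] M [-0.03  0.01  0.  ] w_mm 59.5 j [-0.13 -0.09  2.05  0.    1.19  1.44]
x [-1.  0.  0.] y [-0.  0. -1.] z [-0. -1. -0.]
slide cm [ 5.07 -7.28 28.47]
```

Call:
play_rows(
  slide=[
    [0,-2,0],
    [0,-3.5,0],
    [0,-2,2],
    [0.7,0,4],
    [0.8,0,4],
    [0.8,0,4],
    [0.8,0,4],
    [0.8,0,4],
    [0.8,1.5,4],
    [0.37,3.5,2.47],
    [0,3,0],
    [0,2,0],
  ],
  yaw=[0,0,0,0,0,0,0,0,0,0,0,0],
  grip=[-0.4,-0.4,-0.4,-0.4,-0.4,-0.4,-0.4,-0.4,-0.4,-0.4,-0.4,-0.4],
)

```text
time: 24.4
tool_pos: [0.4432, -0.2758, 0.05]
tool_rot: [-0.002, 0.0, 0.708, -0.706]
contact_force: [-0.1, -0.2, -0.1]
gripper_width: 0.701
```

```bash
python3 -c "
from h import *
from plant import cams
for n in('scene','top'):
  f=cams.grab_frame(n);pickle.dump(f,open(n+'5.pkl','wb'))
  crop(f,'pics/f%s.png'%n,*((100,150,170,100,4.7) if n=='scene' else (230,150,150,120,5)))
st((.4445,-.2755,.019))"
```

```text
t24.50 pos(mm) [ 442.1 -274.    48.7] F [-1.7  1.  -0.5] M [ 0.   -0.03 -0.01] w_mm 59.4 j [-0.7   0.01  2.    0.    1.14  0.87]
x [-1.     0.001  0.006] y [-0.006  0.005 -1.   ] z [-0.001 -1.    -0.005]
slide cm [-0.26  2.97  0.17]
```

View pics/fscene.png

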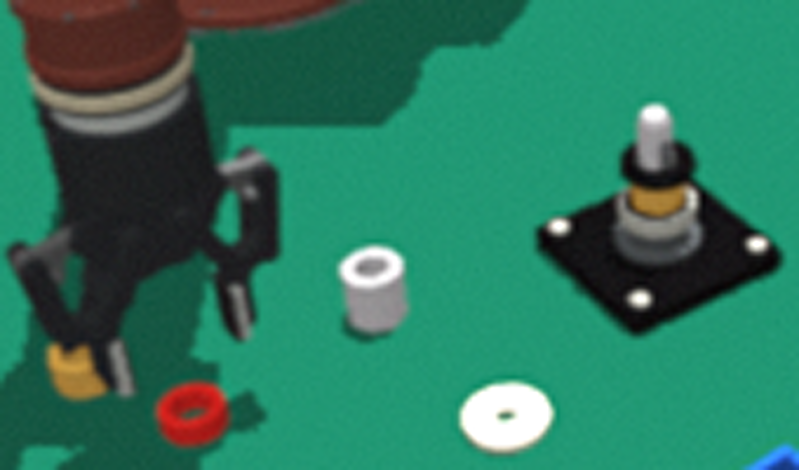

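Call:
play_rows(
  slide=[
    [0,1,0],
    [0,0,0],
    [0,0,0],
  ],
  yaw=[0,0,0],
  grip=[-0.4,-0.4,-0.4],
)

```text
time: 24.8
tool_pos: [0.4452, -0.2759, 0.0435]
tool_rot: [-0.0, -0.001, -0.707, 0.708]
contact_force: [-0.4, -0.2, -0.1]
gripper_width: 0.699
```

```bash
python3 -c "
from h import *
st((.4445,-.2755,.019))"
```

```text
t24.80 pos(mm) [ 445.2 -275.9   43.5] F [-0.4 -0.2 -0.1] M [-0.01  0.    0.02] w_mm 59.4 j [-0.7   0.03  2.    0.    1.12  0.87]
x [-1.     0.    -0.001] y [ 0.001 -0.001 -1.   ] z [-0.    -1.     0.001]
slide cm [ 0.08  2.45 -0.04]
```

Call:
play_rows(
  slide=[
    [0,1,0],
    [0,0.9,0],
    [0,0.5,0],
    [0,0,0],
    [0,0,0],
    [0,0,0],
    [0,0,0],
    [0,0,0],
    [0,0,0],
    [0,0,0],
  ],
  yaw=[0,0,0,0,0,0,0,0,0,0],
  grip=[-0.4,-0.4,-0.4,-0.4,0.5,0.5,0.5,0.5,0.5,0.5],
)

```text
time: 25.8
tool_pos: [0.445, -0.276, 0.0192]
tool_rot: [-0.0, -0.001, -0.707, 0.707]
contact_force: [-0.9, 1.0, 6.2]
gripper_width: 0.38
```

Call:
play_rows(
  slide=[
    [0,0,0],
    [0,0,0],
    [0,0,0],
    [0,0,0],
    [0,0,0],
    [0,0,0],
    [0,0,0],
    [0,0,0],
    [0,0,0],
    [0,0,0],
    [0,0,0],
    [0,0,0],
  ],
  yaw=[0,0,-4.5,-8.5,-8.5,-8.5,-8.5,-8.5,-8.5,-8.5,-8.5,-8.5],
  grip=[-0.25,-0.25,-0.25,-0.25,-0.25,-0.25,-0.25,-0.25,-0.25,-0.25,-0.25,-0.25],
)

```text
time: 27.0
tool_pos: [0.4441, -0.2753, 0.0178]
tool_rot: [0.461, -0.461, 0.537, -0.536]
contact_force: [-0.0, -0.4, 0.2]
gripper_width: 0.628
```

Call:
play_rows(
  slide=[
    [0,0,0],
    [0,0,0],
    [0,0,0],
    [0,0,0],
    [0,0,0],
    [0,0,0],
    [0,0,0],
    [0,0,0],
    [0,0,0],
    [0,0,0],
  ],
  yaw=[-8.5,-0.5,0,0,0,0,0,0,0,0],
  grip=[-0.25,-0.25,-0.25,0.5,0.5,0.5,0.5,0.5,0.5,0.5],
)

```text
time: 28.0
tool_pos: [0.4447, -0.2757, 0.0189]
tool_rot: [-0.5, 0.5, -0.5, 0.5]
contact_force: [-1.5, 1.2, 6.2]
gripper_width: 0.382
```

```bash
python3 -c "
from h import *
from plant import cams
f=cams.grab_frame('scene')
crop(f,'pics/g1.png',105,190,80,80,7)
st((.4950,.0085,.150))"
```

```text
t28.05 pos(mm) [ 444.7 -275.8   18.9] F [-1.3  1.   5.3] M [ 0.15  0.25 -0.05] w_mm 32.4 j [-0.7   0.07  2.   -0.    1.07 -0.7 ]
x [-0.001 -1.     0.   ] y [ 0. -0. -1.] z [ 1.    -0.001  0.   ]
slide cm [-28.43 -13.11   5.01]
```

View pics/g1.png

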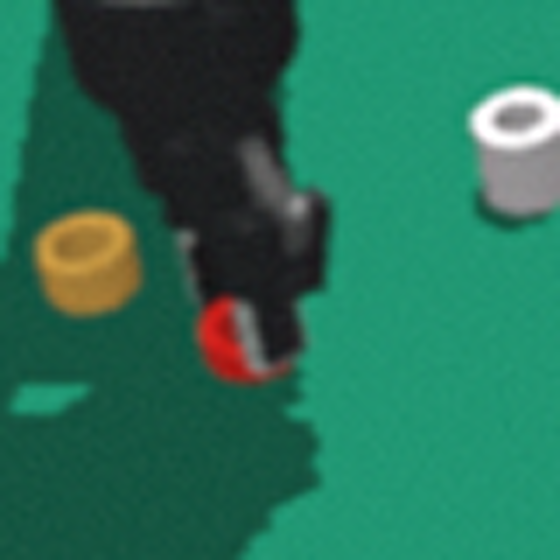

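Call:
play_rows(
  slide=[
    [0,-1,0],
    [0,-3,0],
    [0,-4,0],
    [-2,-3.5,0],
    [-3.6,-1.7,0.7],
    [-4,0,0.7],
    [-4,0,0.7],
    [-4,0,0.7],
    [-4,0,0.7],
    [-4,0,0.7],
    [-2.83,0,0.8],
    [0,0,0],
  ],
  yaw=[0,0,0,0,0,0,0,0,0,0,0,0],
  grip=[0.5,0.5,0.5,0.5,0.5,0.5,0.5,0.5,0.5,0.5,0.5,0.5],
)

```text
time: 29.25
tool_pos: [0.4949, 0.0115, 0.1506]
tool_rot: [0.501, -0.501, 0.499, -0.499]
contact_force: [-1.3, -0.6, -0.4]
gripper_width: 0.382
```

Call:
play_rows(
  slide=[
    [0,0,0],
    [0,0,0],
  ],
  yaw=[0,0],
  grip=[0.5,0.5],
)

```text
time: 29.45
tool_pos: [0.4944, 0.008, 0.1504]
tool_rot: [-0.5, 0.5, -0.5, 0.5]
contact_force: [0.1, 0.2, -0.2]
gripper_width: 0.384
```

```bash
python3 -c "
from h import *
from plant import cams
f=cams.grab_frame('scene')
crop(f,'pics/g2.png',190,130,100,100,6)
st((.4950,.0085,.123))"
```

```text
t29.50 pos(mm) [494.5   7.8 150.4] F [ 0.3  0.2 -0.1] M [-0.   -0.    0.01] w_mm 32.5 j [-0.13 -0.19  2.   -0.    1.33 -0.13]
x [-0.002 -1.     0.   ] y [-0. -0. -1.] z [ 1.    -0.002 -0.   ]
slide cm [-0.07  2.74  0.05]
```

View pics/g2.png

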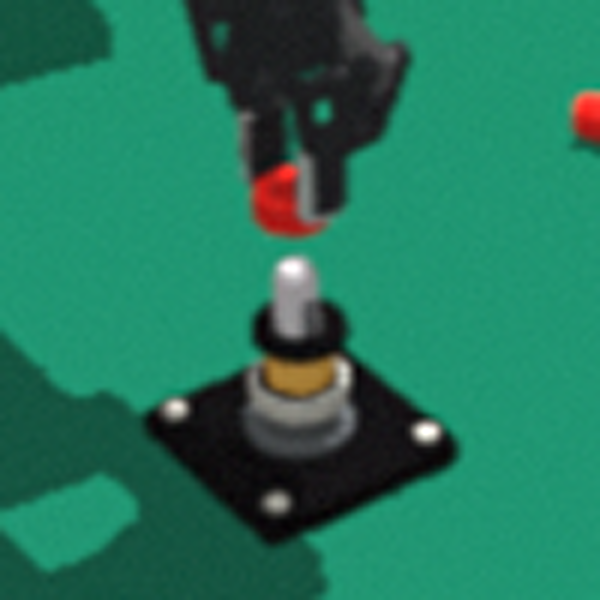

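Call:
play_rows(
  slide=[
    [-0.1,1,0.05],
    [0,1,0],
    [0,0.5,0],
    [0,0.4,0],
    [0,0.3,0],
    [0,0.3,0],
    [0,0.3,0],
    [0,0,0],
  ],
  yaw=[0,0,0,0,0,0,0,0],
  grip=[0.5,0.5,0.5,0.5,0.5,0.5,0.5,0.5],
)

```text
time: 30.3
tool_pos: [0.4951, 0.0094, 0.1122]
tool_rot: [-0.5, 0.5, -0.5, 0.5]
contact_force: [-0.2, -3.5, -0.5]
gripper_width: 0.379
```

Call:
play_rows(
  slide=[
    [0,0.25,0],
    [0,0.25,0],
    [0,0.25,0],
    [0,0.2,0],
  ],
  yaw=[0,0,0,0],
  grip=[0.5,0.5,0.5,0.5],
)

```text
time: 30.7
tool_pos: [0.4953, 0.0093, 0.103]
tool_rot: [-0.5, 0.5, -0.5, 0.5]
contact_force: [-1.2, -5.3, 2.8]
gripper_width: 0.379
```

```bash
python3 -c "
from h import *
from plant import cams
f=cams.grab_frame('scene')
crop(f,'pics/g3.png',205,145,70,70,8)
st()"
```

```text
t30.75 pos(mm) [495.2   9.3 102.7] F [-0.  -4.6  1.4] M [-0.77  0.07 -0.01] w_mm 32.4 j [-0.13 -0.13  2.03 -0.    1.24 -0.13]
x [-0.    -1.     0.001] y [ 0.    -0.001 -1.   ] z [ 1. -0.  0.]
```

View pics/g3.png

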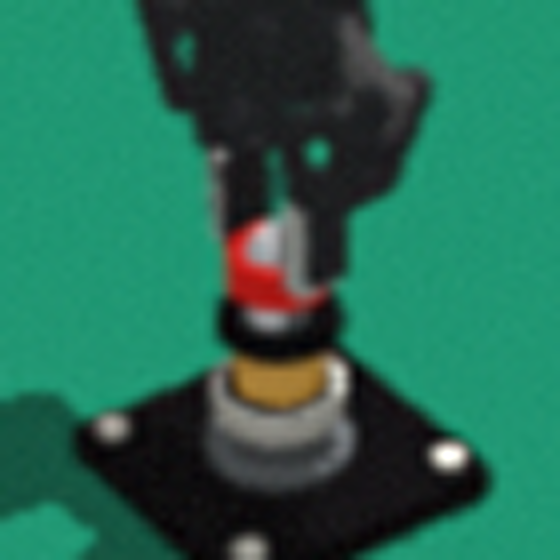

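Call:
play_rows(
  slide=[
    [0.15,0,0],
    [0,0.2,0],
    [0,0.2,0],
    [0,0.1,0],
    [0,0.1,0],
  ],
  yaw=[0,0,0,0,0],
  grip=[0.5,0.5,0.5,0.5,0.5],
)

```text
time: 31.25
tool_pos: [0.4951, 0.0084, 0.0967]
tool_rot: [0.5, -0.5, 0.5, -0.5]
contact_force: [0.3, -0.5, 0.9]
gripper_width: 0.38
```

Call:
play_rows(
  slide=[
    [0,0.1,0],
    [0,0.1,0],
  ],
  yaw=[0,0],
  grip=[0.5,0.5],
)

```text
time: 31.45
tool_pos: [0.4951, 0.0083, 0.0948]
tool_rot: [0.5, -0.5, 0.5, -0.5]
contact_force: [-0.4, 0.2, -0.4]
gripper_width: 0.387
```

Call:
play_rows(
  slide=[
    [0,0.1,0],
  ],
  yaw=[0],
  grip=[0.5],
)

```text
time: 31.55
tool_pos: [0.4951, 0.0082, 0.0938]
tool_rot: [0.5, -0.5, 0.5, -0.5]
contact_force: [0.4, 0.1, -0.3]
gripper_width: 0.377
```

Call:
play_rows(
  slide=[
    [0,0.1,0],
  ],
  yaw=[0],
  grip=[0.5],
)

```text
time: 31.65
tool_pos: [0.4951, 0.0082, 0.0928]
tool_rot: [0.5, -0.5, 0.5, -0.5]
contact_force: [0.2, -0.0, 0.3]
gripper_width: 0.382
```

```bash
python3 -c "
from h import *
from plant import cams
f=cams.grab_frame('scene')
crop(f,'pics/g4.png',205,145,70,70,8)
st()"
```

```text
t31.70 pos(mm) [495.    8.2  92.6] F [-0.   0.5 -0.1] M [-0.01 -0.13 -0.01] w_mm 32.1 j [-0.13 -0.12  2.04  0.    1.22 -0.13]
x [-0.001 -1.    -0.   ] y [-0.  0. -1.] z [ 1.    -0.001 -0.   ]
```

View pics/g4.png

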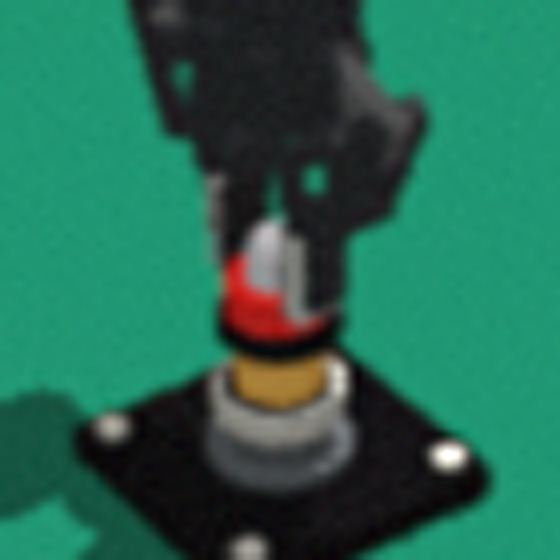

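Call:
play_rows(
  slide=[
    [0,0.1,0],
  ],
  yaw=[0],
  grip=[0.5],
)

```text
time: 31.8
tool_pos: [0.4953, 0.0082, 0.0923]
tool_rot: [0.5, -0.5, 0.5, -0.5]
contact_force: [-2.8, -0.5, 5.8]
gripper_width: 0.382
```

Call:
play_rows(
  slide=[
    [0,0.1,0],
  ],
  yaw=[0],
  grip=[0.5],
)

```text
time: 31.9
tool_pos: [0.4954, 0.0081, 0.0922]
tool_rot: [0.5, -0.5, 0.5, -0.5]
contact_force: [-5.7, -0.1, 10.5]
gripper_width: 0.382
```

Call:
play_rows(
  slide=[
    [0,0.1,0],
  ],
  yaw=[0],
  grip=[0.5],
)

```text
time: 32.0
tool_pos: [0.4955, 0.0081, 0.092]
tool_rot: [0.5, -0.5, 0.5, -0.5]
contact_force: [-6.4, 0.1, 15.3]
gripper_width: 0.381
```

Call:
play_rows(
  slide=[
    [0,0.1,0],
    [0,0,0],
  ],
  yaw=[0,0],
  grip=[0.5,0.5],
)

```text
time: 32.2
tool_pos: [0.4956, 0.008, 0.0918]
tool_rot: [-0.5, 0.5, -0.5, 0.5]
contact_force: [-7.4, -0.0, 15.4]
gripper_width: 0.377
```

Call:
play_rows(
  slide=[
    [0,0,0],
    [0,0,0],
    [0,0,0],
    [0,0,0],
    [0,0,0],
    [0,-2,0],
    [0,-4,0],
    [0,-4,0],
    [4,0,0],
    [4,0,0],
    [4,0,0],
    [4,0,0],
  ],
  yaw=[0,0,0,0,0,0,0,0,0,0,0,0],
  grip=[-0.4,-0.4,-0.4,-0.4,-0.4,-0.4,-0.4,-0.4,-0.4,-0.4,-0.4,-0.4],
)

```text
time: 33.4
tool_pos: [0.4949, -0.1532, 0.189]
tool_rot: [-0.5, 0.5, -0.5, 0.5]
contact_force: [0.3, -0.6, 1.1]
gripper_width: 0.699
```

```bash
python3 -c "
from h import *
from plant import cams
f=cams.grab_frame('scene')
crop(f,'pics/h1.png',205,145,70,70,8)
cv2.imwrite('pics/h0.png',cv2.resize(f['image'][:,:,::-1],(800,600)))
f=cams.grab_frame('top')
crop(f,'pics/h2.png',230,180,180,90,4.4)
st()"
```

```text
t33.50 pos(mm) [ 494.9 -155.5  189. ] F [-0.4  0.3 -0.1] M [ 0.02  0.01 -0.01] w_mm 59.3 j [-0.45 -0.17  1.91 -0.    1.39 -0.44]
x [-0.006 -1.     0.001] y [ 0.    -0.001 -1.   ] z [ 1.    -0.006  0.   ]
```

View pics/h1.png

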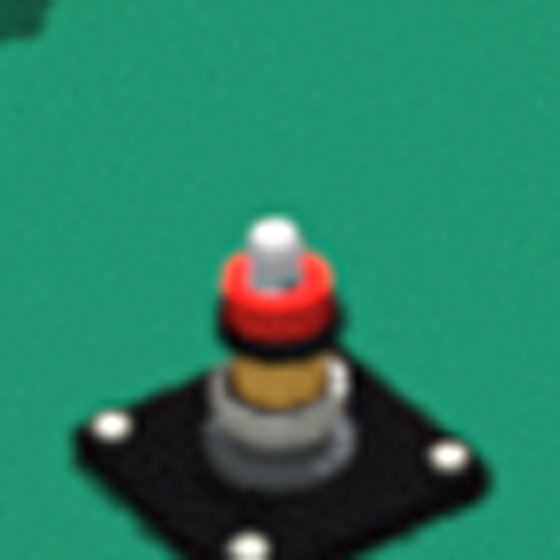

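View pics/h0.png

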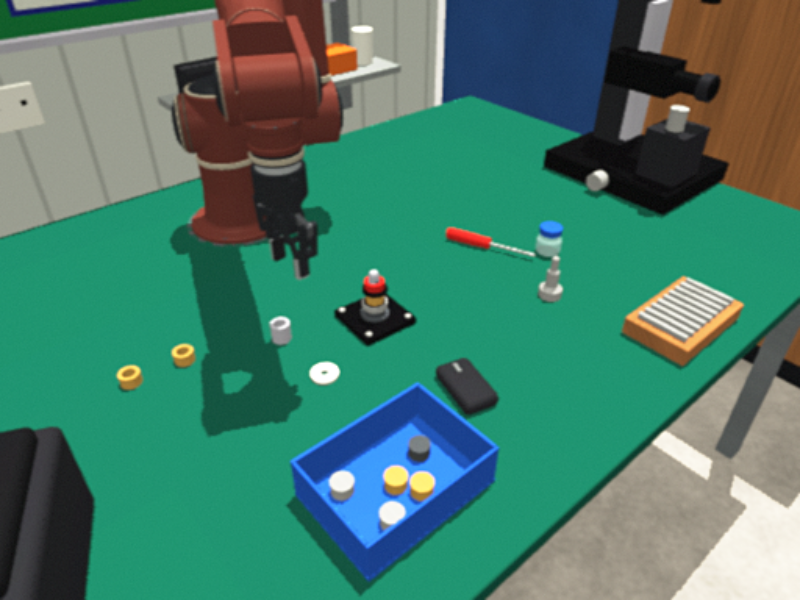

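View pics/h2.png

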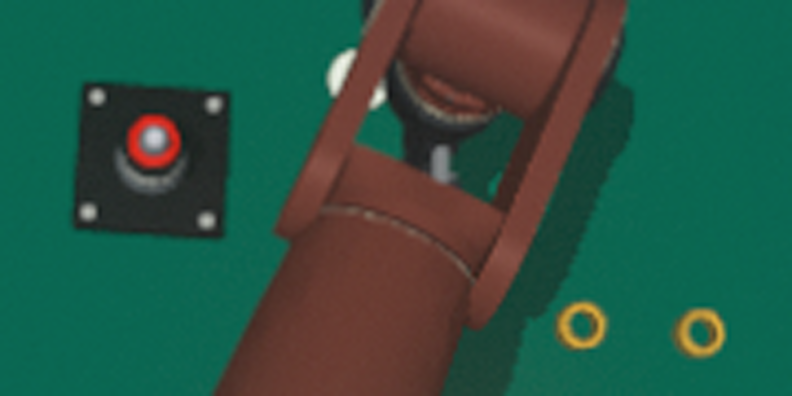

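```bash
python3 -c "
from plant import workorder
print(workorder.job_done())"
```

```text
the job is handed in; nothing more can be done
None
```

The spindle is assembled and handed in at 33.5 s of the 72 s allowed. The brass spacer, black washer and red retainer are on the shaft in that order, each pressed down until it met the piece below. No verdict was reported.

**Choosing the spacer:** three brass rings looked alike. I took the one farthest from the base, about 0.61 m away; the other two were at 0.54 m and 0.48 m.

**Seating:** the contact heights agree with the part sizes:

| Ring | Underside at contact (above the bench) | Peak press |
|---|---|---|
| Spacer | about 44.6 mm, about 43.6 mm after pressing | 16 N |
| Washer | about 65.6 mm | 20.5 N |
| Retainer | about 73.5 mm | 15.5 N |

**Last pictures:** the stack shows no visible gaps, and the gripper is open and well clear. In the scene view the spare brass rings, aluminium spacer, white washer and bystanders are where they started.

**Readings that disagreed:**
- **Sliding friction:** it was about 8 N for the spacer, about 3 N for the washer and nearly 0 N for the last part of the retainer's travel. The task gave 3 to 12 N. Each ring's force still rose clearly on contact, at the expected height.
- **Gripper opening:** it read 3 to 6 mm less than the true ring diameters.
- **Sideways force:** it reached about 12 N while pressing the washer.

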